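# Fit the eyepiece into the inclined viewing tube

## Task

Pull the red dust plug out of the inclined viewing tube on the service stand and put it in the grey parts tray. Then slide the eyepiece with the yellow ring into the tube, barrel first and without forcing it, until its collar sits flush on the tube's rim, and let go. Leave the eyepiece with the blue ring and everything else where it is.

Things in the scene. Friction and masses are not known exactly. Their poses are not given: they have to be found in the camera images.
- eyetube: steel tube fixed to a service stand. Origin: centre of its mouth, in the plane of the rim, 200 mm above the bench. z axis along the bore, out of the mouth, 35 degrees from vertical, leaning to the robot's side; y axis level. Bore 31.6 mm across, 42 mm deep, straight; rim 42 mm outside. A 10 mm lock screw stands out on its +y side 30 mm below the rim. Nothing of the stand is higher than the rim.
- stand: grey service stand, fixed: base plate 150 x 120 mm, post at its back, white housing 72 x 64 x 56 mm with its top 152 mm above the bench, from which the viewing tube rises. Origin: under the plate, near its middle; the mouth lies at (-45, 0, 200) mm in its frame.
- dust_plug: red plastic plug, 40 g, starts loosely seated in the tube, held by gravity alone. Origin: centre of the underside of its flange (the plane on the rim); z axis from shank to knob. Shank below 29 mm across, 22 mm long; flange 39 mm across, 4 mm thick; above it a round ribbed knob to grip, 22 mm across, 36 mm tall (z from 4 to 40 mm).
- plug_middle (a point): middle of the dust plug's length, on its axis, 9 mm above its origin
- parts_tray: shallow open grey tray, loose, 100 mm (x) x 120 mm (y) outside, walls 4 mm thick and 22 mm high, floor 4 mm thick. Origin: centre of its underside.
- eyepiece_yellow: eyepiece to fit: black body, yellow ring and collar, bright barrel below; 82 mm tall, 80 to 170 g, stands upright on its barrel. Origin: centre of the collar's underside; z axis up to the lens. Barrel below: 30 mm across, 36 mm long, last 3.5 mm chamfered to 24.4 mm. Above: collar 41 mm across, 6 mm thick, then the body to grip, 36 mm across, z from 6 to 46 mm. Round: any turn will do.
- eyepiece_blue: a second eyepiece of the same shape and size, with a blue ring and blue collar, standing upright; to be left alone. Origin and axes as for the yellow one. The two may stand in either place.
- jar: square staining jar with violet contents and cream lid, 63 x 63 mm, 102 mm tall, stands fast on the bench between the eyepieces. Origin: centre of its underside.
- dropper: brown dropper bottle with black bulb, 36 mm across, 108 mm tall, loose, standing beyond the tray. Origin: centre of its underside.
- screwdriver: small screwdriver with yellow handle, 131 mm long, 20 mm thick, loose, lying beside the stand. Origin: under its middle.
There are look-alikes about, which are no part of the job. Of the things shaped like the dust_plug, the red one is meant.

How it is judged:
On the way, in this order (a step that is already met when the one before it is completed fails the run):
1. the dust plug lies or stands in the parts tray (x of plug_middle in the frame of parts_tray between -0.05 and 0.05 m and y of plug_middle in the frame of parts_tray between -0.06 and 0.06 m and height (world z) of plug_middle below 0.05 m), for 0.2 s.
2. the yellow eyepiece is in the tube, collar on the rim (distance between eyepiece_yellow and eyetube below 0.004 m and angle between the z axis of eyepiece_yellow and the z axis of eyetube, either way round below 0.06 rad), for 0.2 s.
At the end, for the whole second after the job is handed in: The yellow-ringed eyepiece sits in the viewing tube at rest, its collar on the rim (gap under 2.5 mm, axis within 0.06 rad of the bore's), and the dust plug rests in the parts tray (its middle inside the tray's outline and less than 50 mm above the bench) (all of step 1 and all of step 2 and z of eyepiece_yellow in the frame of eyetube below 0.0025 m and linear speed of each of eyepiece_yellow, dust_plug below 0.02 m/s); the robot touches nothing.
It fails at once if the blue-ringed eyepiece is moved more than 30 mm or tipped over (distance of eyepiece_blue from where it was at the start of the episode above 0.03 m or angle between eyepiece_blue's own z axis and vertical above 0.5 rad).
It fails at once if the dropper bottle is moved more than 30 mm or tipped over (distance of dropper from where it was at the start of the episode above 0.03 m or angle between dropper's own z axis and vertical above 0.5 rad).
It fails at once if the screwdriver is moved more than 30 mm (distance of screwdriver from where it was at the start of the episode above 0.03 m).
It fails at once if the eyepiece is forced: more than 60 N between it and the tube (contact force between eyepiece_yellow and eyetube above 60 N).
It also fails if it takes over 54 s, if anything falls off the work surface, if the arm or the gripper's body presses on something with over 40 N, if the wrist force passes 120 N, or if a joint passes its speed limit or range.

## Robot

A 7-joint arm with a two-finger parallel gripper is mounted at the origin on a cart in front of the work surface, level with it; the furniture and walls round the work are solid. World frame = base frame: x ahead of the robot, y to its left, z up, the work surface at z = 0. Lengths are in m, angles in rad, forces in N, time in s.
With the tool pointing down it reaches from about 0.425 to 0.925 m from the base axis. Payload 6.8 kg.
Tool frame: the origin (TCP) lies on the mounting face of the last link; the fingertips stand 173 mm ahead of it and the grasp point (between the pads) lies 155 mm ahead of it; y points along the fingers, x is the direction in which the jaws open and shut, and the axes are right-handed (so a half turn about y gives the same grasp; the last joint's range is limited). The gripper opens to 85 mm and grips with 20 to 120 N. Pads are 22 mm wide; open, the fingers measure 114 mm over their backs; the gripper's body (76 mm by 85 mm) begins 54 mm behind the grasp point. The pads swing forward as they close: fully open they stand 13 mm farther back than shut.
Start: joints at [-1.303, 0.477, 0.022, 1.555, -0.011, 1.109, -0.083], TCP at [0.248, 0.628, 0.405] pointing down, gripper open.
Joint ranges: [-2.96, 2.96], [-0.34, 2.1], [-1.41, 1.46], [0.24, 2.44], [-1.37, 4.51], [0.17, 1.92], [-2.96, 2.96]. Speed limits (rad/s): [2.39, 2.39, 3.14, 3.14, 3.14, 3.14, 3.14].

## Interface

Orientations are given as a rotation vector (axis times angle).
In Python, from bench import r gives the robot as it stands.
- The arm moves only by the tool step_arm, never from a script. Its arguments are lists of equal length, an entry for each row: "xyz": the shift along the tool's x, y, z scaled (see below), a list of three; "rotation": the turn, a rotation vector about the tool's x, y, z scaled (see below), a list of three. A call has 1 to 20 rows; each row is the pose to reach, as a shift and turn from the pose measured when the call began, along the tool's axes at that moment; what a row does not reach only later rows make up. The controller multiplies each number of a shift by 30 cm and each number of a turn by 90 degrees. A row lasts 1/8 s, in which the tool goes at most 62.5 mm and 10.7 degrees, less where a joint would pass 70% of its speed; a pose out of reach is approached as far as the arm can. A call with a number of a shift or a turn outside -1 to 1 is refused whole. A call with a gripper value outside its range is refused whole. "grip" is the closure, from 0 (fully open) to 1 (shut), set as the call begins (left out, the last holds). The fingers move at their own pace and stop on an object; "force" is the grip in N (left out, the last holds). Time passes only in rows, so rows that repeat a pose let the fingers close. It gives the time, the measured TCP pose, the force and the opening at its end, in the units of the state.
- r.get_obs(): the state, without advancing time (a new reading comes with each control period).
- r.grab_frame(name): name is "scene" or "top" or "wrist"; returns a dict with "pixels" (384x512x3 uint8, red, green, blue), "fx", "fy", "cx", "cy" (pixels), "dist_coeffs" ([k1, k2, p1, p2, k3] as OpenCV has them; the pictures are not rectified), "position" and "attitude" of the camera in the world; the wrist camera has in their place "mount" (4x4, takes a point from camera to tool coordinates, whose origin is the TCP and whose axes are the tool frame's). Camera axes: x right, y down, z forward; pixel columns grow to the right and rows downward; lengths in m; the calibration is good to about 2 mm. A picture is of the moment at which its call begins: read the wrist's pose just before it. There is no depth.
- r.hand_in(): hands the job in, once; it reports no verdict.
The state is a dict: "clock": time; "joints": joint angles; "qvel": joint speeds; "tau": joint torques, N m; "tcp_pos": TCP position; "orientation": TCP orientation; "contact_force": force on the tool from outside, world axes, zero at the start; "moment": the same for the moment, N m; "grip_width": finger opening in m.
Only numpy, scipy, OpenCV 4.12 (cv2) and the standard library are available. Lean on these libraries where they do the work, as an engineer would, in place of code of your own. Each camera call takes 0.05 s, during which the arm holds its last target.

## Working session

There is one attempt and no reset: what is moved stays moved. The work goes in short steps, Python scripts to look and compute and a tool call to move; the robot and the scene stay as the last step left them, time stands still between calls to the robot, and variables do not carry over. Pictures are saved under pics/ and viewed, and the job is handed in when it is done.

Besides the shell and the picture viewer there is one more tool, called after "Request:" as name(argument=value, ...), one argument or row to a line, values as JSON. step_arm: Moves the arm, as the interface text tells. Its arguments: {"type":"object","properties":{"xyz":{"type":"array"},"rotation":{"type":"array"},"grip":{"type":"number"},"force":{"type":"number"}},"required":["xyz","rotation"]}

```bash
ls; mkdir -p pics; python3 - <<'E'
from bench import r
import cv2,json
o=r.get_obs(); print({k:o[k] for k in o})
for n in("scene","top","wrist"):
    f=r.grab_frame(n); cv2.imwrite(f"pics/{n}0.png",f["pixels"][:,:,::-1]); print(n,{k:(v.tolist() if hasattr(v,'tolist') else v) for k,v in f.items() if k!="pixels"})
E
```

```text
pics
{'clock': 0.0, 'joints': array([-1.30308416,  0.47778111,  0.02233246,  1.55643555, -0.01150514,
        1.10929563, -0.08307654]), 'qvel': array([ 0.00025271, -0.00218385,  0.0002929 , -0.00099282, -0.00063758,
       -0.00107459,  0.00099603]), 'tau': array([ 1.58323005e-04, -5.96449220e+01,  1.60827778e+00, -2.81201130e+01,
        1.25066412e-02,  9.18955629e-03,  1.60478385e-05]), 'tcp_pos': array([0.24763132, 0.62764331, 0.40374474]), 'orientation': array([-1.36499352, -0.92709118,  0.92941368]), 'contact_force': array([0.46196114, 0.15484138, 0.20126013]), 'moment': array([-0.06207524,  0.04930657,  0.02044513]), 'grip_width': 0.08558137500345067}
scene {'fx': 413.22848188997403, 'fy': 413.22848188997403, 'cx': 249.74881242400275, 'cy': 190.4133384517538, 'dist_coeffs': [0.005424603250967267, 0.0, 0.0, 0.0, 0.0], 'position': [-0.09217374125259621, -0.7885693644545811, 0.9892187251555674], 'attitude': [-2.230121161716132, 0.9345572110228237, -0.3735561400218122]}
top {'fx': 437.1478504666721, 'fy': 437.1478504666721, 'cx': 244.81584441521238, 'cy': 200.75166421996857, 'dist_coeffs': [-0.1660302204455168, 0.0, 0.0, 0.0, 0.0], 'position': [0.37794387087583503, -0.2206691719050365, 1.5178143692796697], 'attitude': [-2.1846441896835835, 2.159429830587388, -0.11764126218974408]}
wrist {'fx': 281.6533165377758, 'fy': 281.6533165377758, 'cx': 255.11143393214243, 'cy': 188.647548480234, 'dist_coeffs': [-0.05113075298239423, 0.0, 0.0, 0.0, 0.0], 'mount': [[0.9999993560564742, -0.0008420048375252681, -0.0007608643023626069, 0.00016442968113072887], [0.00044280935829821354, -0.32780545776875863, 0.9447451432936201, 0.031557466324331984], [-0.0010448954518176747, -0.9447448718489372, -0.3278048738329353, 0.08514344311990947], [0.0, 0.0, 0.0, 1.0]]}
```

View pics/scene0.png

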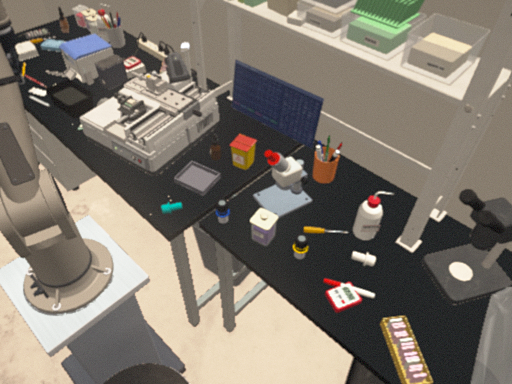

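View pics/top0.png

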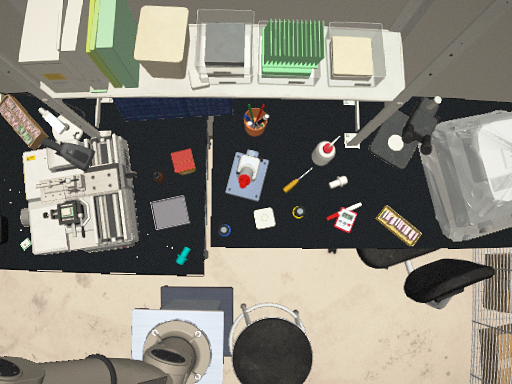

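View pics/wrist0.png

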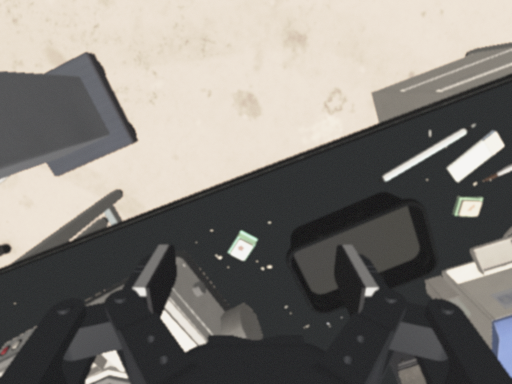

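```bash
cat > h.py <<'E'
import numpy as np, cv2, json
from scipy.spatial.transform import Rotation as R
from bench import r
def cam(f, obs=None):
    K=np.array([[f["fx"],0,f["cx"]],[0,f["fy"],f["cy"]],[0,0,1]]);D=np.array(f["dist_coeffs"])
    if "mount" in f:
        T=np.eye(4);T[:3,:3]=R.from_rotvec(obs["orientation"]).as_matrix();T[:3,3]=obs["tcp_pos"];T=T@np.array(f["mount"])
    else:
        T=np.eye(4);T[:3,:3]=R.from_rotvec(f["attitude"]).as_matrix();T[:3,3]=f["position"]
    return K,D,T
def proj(c,P):
    K,D,T=c;Rc=T[:3,:3].T
    p,_=cv2.projectPoints(np.atleast_2d(np.array(P,float)),cv2.Rodrigues(Rc)[0],-Rc@T[:3,3],K,D);return p[:,0]
def ray(c,uv):
    K,D,T=c;x=cv2.undistortPoints(np.array([[uv]],float),K,D)[0,0];d=T[:3,:3]@np.array([x[0],x[1],1]);return T[:3,3],d/np.linalg.norm(d)
def onz(c,uv,z):
    o,d=ray(c,uv);return o+d*(z-o[2])/d[2]
def tri(*cu):
    A=np.zeros((3,3));b=np.zeros(3)
    for c,uv in cu:
        o,d=ray(c,uv);M=np.eye(3)-np.outer(d,d);A+=M;b+=M@o
    p=np.linalg.solve(A,b);return p
E
python3 - <<'E'
import cv2
t=cv2.imread('pics/top0.png');s=cv2.imread('pics/scene0.png')
cv2.imwrite('pics/topA.png',cv2.resize(t[130:260,140:350],None,fx=3.8,fy=3.8,interpolation=cv2.INTER_CUBIC))
cv2.imwrite('pics/scA.png',cv2.resize(s[125:275,160:360],None,fx=4,fy=4,interpolation=cv2.INTER_CUBIC))
E
```

```text
(no output)
```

View pics/topA.png

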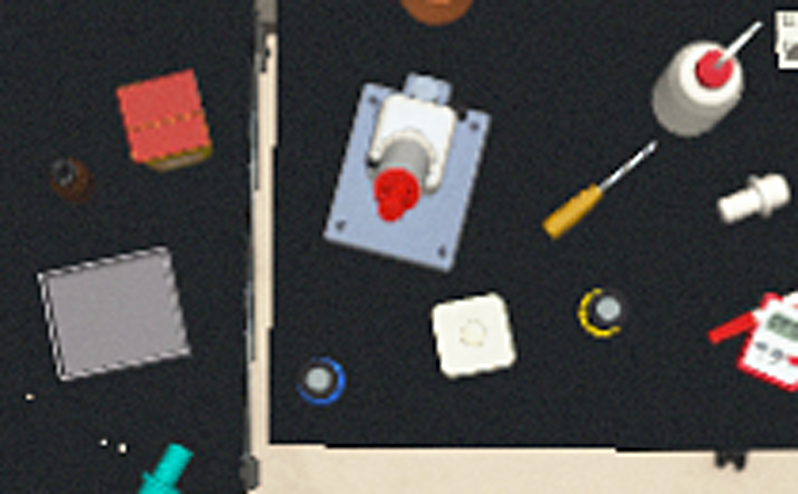

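View pics/scA.png

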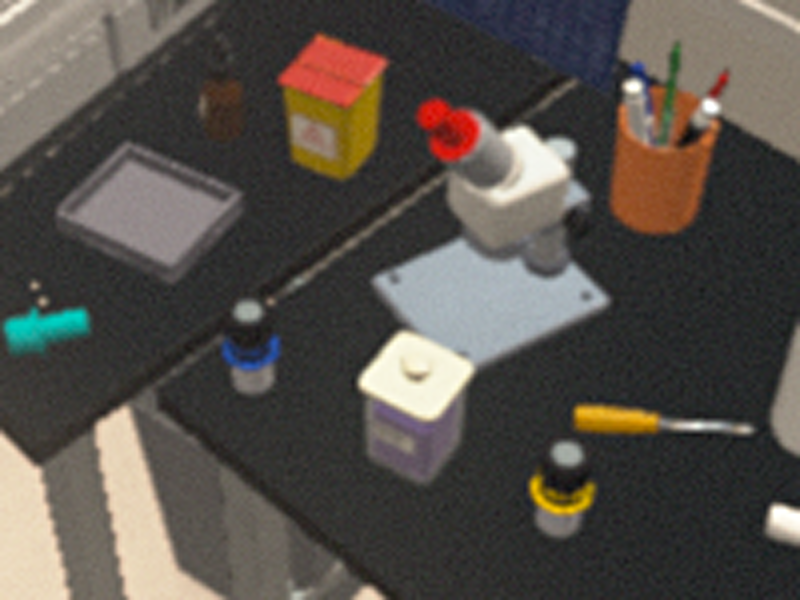

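```bash
cat > m.py <<'E'
from h import *
import pickle
ct=cam(r.grab_frame("top"));cs=cam(r.grab_frame("scene"));pickle.dump((ct,cs),open('c.pkl','wb'))
T=lambda x,y:((x+.5)/3.8-.5+140,(y+.5)/3.8-.5+130)
S=lambda x,y:((x+.5)/4-.5+160,(y+.5)/4-.5+125)
np.set_printoptions(precision=4,suppress=True)
print("plate");P=[onz(ct,T(*p),.01) for p in[(362,84),(492,115),(450,270),(325,238)]]
P=np.array(P);print(P,np.linalg.norm(np.diff(P,axis=0),axis=1),P.mean(0))
print("plate scene")
P2=[onz(cs,S(*p),.01) for p in[(611,300),(470,370),(372,281)]];print(np.array(P2))
print("tray top");P=np.array([onz(ct,T(*p),.022) for p in[(40,272),(166,248),(189,353),(64,380)]]);print(P,np.linalg.norm(np.diff(P,axis=0),axis=1),P.mean(0))
for n,a,b in[("yel lens",(608,310),(568,454)),("blue lens",(319,378),(249,312)),("jar knob",(474,333),(416,362)),("dropper top",(66,170),(222,45)),("plug knob end",(391,210),(433,116))]:
    p=tri((ct,T(*a)),(cs,S(*b)));print(n,p, onz(ct,T(*a),.082),onz(cs,S(*b),.082),proj(ct,p)-T(*a),proj(cs,p)-S(*b))
print("driver",onz(ct,T(548,230),.01),onz(ct,T(655,145),.01))
E
python3 m.py
```

```text
plate
[[ 0.7049 -0.1925  0.01  ]
 [ 0.6773 -0.313   0.01  ]
 [ 0.533  -0.2753  0.01  ]
 [ 0.561  -0.1607  0.01  ]] [0.1235 0.1492 0.1179] [ 0.6191 -0.2354  0.01  ]
plate scene
[[ 0.6802 -0.3121  0.01  ]
 [ 0.5472 -0.2803  0.01  ]
 [ 0.5611 -0.1618  0.01  ]]
tray top
[[ 0.5254  0.0983  0.022 ]
 [ 0.5487 -0.0167  0.022 ]
 [ 0.4536 -0.04    0.022 ]
 [ 0.4275  0.0733  0.022 ]] [0.1174 0.0979 0.1162] [0.4888 0.0287 0.022 ]
yel lens [ 0.4935 -0.4121  0.0776] [ 0.4922 -0.4105  0.082 ] [ 0.4918 -0.4148  0.082 ] [[ 0.3012 -0.2854]] [[-0.504   0.0409]]
blue lens [ 0.431  -0.1603  0.0753] [ 0.4304 -0.1603  0.082 ] [ 0.4275 -0.1651  0.082 ] [[ 0.0817 -0.0955]] [[-0.1399  0.0105]]
jar knob [ 0.4699 -0.2931  0.096 ] [ 0.471  -0.2939  0.082 ] [ 0.4787 -0.2852  0.082 ] [[-0.0275  0.029 ]] [[ 0.0461 -0.004 ]]
dropper top [0.6076 0.062  0.0986] [0.6099 0.0656 0.082 ] [0.6209 0.0776 0.082 ] [[ 0.0831 -0.0955]] [[-0.1235  0.0077]]
plug knob end [ 0.558  -0.2211  0.226 ] [ 0.5776 -0.2207  0.082 ] [ 0.6812 -0.1145  0.082 ] [[ 0.1335 -0.1371]] [[-0.205   0.0192]]
driver [ 0.5709 -0.3649  0.01  ] [ 0.6515 -0.4642  0.01  ]
```

```bash
cat > plan.py <<'E'
from h import *
np.set_printoptions(precision=4,suppress=True)
def axes(): 
    o=r.get_obs();return R.from_rotvec(o["orientation"]),o
def rel(grasp,ydir,zhint,L=.155):
    """numbers for step_arm to put the grasp point at grasp, fingers along ydir, tool z near zhint"""
    R0,o=axes();y=np.array(ydir,float);y/=np.linalg.norm(y);z=np.array(zhint,float);z-=y*(z@y);z/=np.linalg.norm(z)
    x=np.cross(y,z);Rt=R.from_matrix(np.c_[x,y,z]);p=np.array(grasp)-L*y
    d=R0.inv().apply(p-o["tcp_pos"]);rv=(R0.inv()*Rt).as_rotvec()
    print("tcp",p,"dist",np.linalg.norm(d),"ang deg",np.degrees(np.linalg.norm(rv)));print("xyz",d/.3,"rot",rv/(np.pi/2));return d/.3,rv/(np.pi/2)
E
python3 - <<'E'
from plan import *
R0,o=axes();print(R0.as_matrix(),o["clock"])
yaw=np.radians(-13.6);ax=np.array([-np.sin(np.radians(35))*np.cos(yaw),-np.sin(np.radians(35))*np.sin(yaw),np.cos(np.radians(35))])
m=np.array([.619,-.2354,.2])+.045*np.array([-np.cos(yaw),-np.sin(yaw),0]);print(m,ax)
for zh in([1,0,0],[-1,0,0]):
    rel(m+ax*.12,-ax,zh)
    rel(m+ax*.12,[0,0,-1],zh)
E
```

```text
[[ 0.367  -0.0003 -0.9302]
 [ 0.9302 -0.0008  0.367 ]
 [-0.0009 -1.     -0.    ]] 0.25
[ 0.5753 -0.2248  0.2   ] [-0.5575  0.1349  0.8192]
tcp [ 0.422  -0.1877  0.4253] dist 0.8341907035387697 ang deg 156.77405598838482
xyz [-2.3155 -0.068  -1.538 ] rot [-0.039   1.6578 -0.5334]
tcp [ 0.5084 -0.2086  0.4533] dist 0.8774708000992331 ang deg 158.46770215543495
xyz [-2.2747 -0.1614 -1.8316] rot [ 0.0008  1.7608 -0.0001]
tcp [ 0.422  -0.1877  0.4253] dist 0.8341907035387697 ang deg 42.43353365941398
xyz [-2.3155 -0.068  -1.538 ] rot [-0.3908 -0.2623  0.0286]
tcp [ 0.5084 -0.2086  0.4533] dist 0.8774708000992331 ang deg 21.53235808919507
xyz [-2.2747 -0.1614 -1.8316] rot [-0.0001 -0.2392 -0.0006]
```

Request:
step_arm(
  xyz=[
    [-0.3,-0.03,-0.22],
    [-0.6,-0.07,-0.44],
    [-0.9,-0.1,-0.65],
    [-0.9,-0.1,-0.65],
    [-0.9,-0.1,-0.65],
    [-0.9,-0.1,-0.65],
  ],
  rotation=[
    [0,0,0],
    [0,0,0],
    [0,0,0],
    [0,0,0],
    [0,0,0],
    [0,0,0],
  ],
  grip=0,
)

```text
clock: 1.0
tcp_pos: [0.3309, 0.3014, 0.4349]
orientation: [-1.366, -0.924, 0.925]
contact_force: [0.6, 0.5, -0.0]
grip_width: 0.0857
```

Request:
step_arm(
  xyz=[
    [-0.35,0,-0.25],
    [-0.7,0,-0.49],
    [-0.7,0,-0.49],
    [-0.7,0,-0.49],
    [-0.7,0,-0.49],
  ],
  rotation=[
    [0,0,0],
    [0,0,0],
    [0,0,0],
    [0,0,0],
    [0,0,0],
  ],
)

```text
clock: 1.62
tcp_pos: [0.3899, 0.0488, 0.4353]
orientation: [-1.368, -0.92, 0.92]
contact_force: [-0.8, 0.9, 0.1]
grip_width: 0.0858
```

```bash
python3 - <<'E'
from plan import *
print(r.get_obs()['joints'])
m=np.array([ 0.5753,-0.2248,0.2]);ax=np.array([-0.5575,0.1349,0.8192])
rel(m+ax*.10,-ax,[-1,0,0])
E
```

```text
[-0.7105 -0.0676  0.413   2.1604  0.0321  1.0428  0.87  ]
tcp [ 0.4331 -0.1904  0.4089] dist 0.24447457243863205 ang deg 42.73767479825187
xyz [-0.6841  0.0886 -0.4338] rot [-0.3905 -0.2689  0.0269]
```

Request:
step_arm(
  xyz=[
    [-0.2,0,-0.12],
    [-0.4,0.02,-0.26],
    [-0.55,0.05,-0.35],
    [-0.684,0.089,-0.434],
    [-0.684,0.089,-0.434],
    [-0.684,0.089,-0.434],
    [-0.684,0.089,-0.434],
  ],
  rotation=[
    [-0.09,-0.06,0],
    [-0.18,-0.12,0.01],
    [-0.27,-0.19,0.02],
    [-0.39,-0.269,0.027],
    [-0.39,-0.269,0.027],
    [-0.39,-0.269,0.027],
    [-0.39,-0.269,0.027],
  ],
)

```text
clock: 2.5
tcp_pos: [0.4339, -0.1889, 0.4088]
orientation: [-1.737, -1.595, 1.026]
contact_force: [-0.5, 1.0, 0.1]
grip_width: 0.0855
```

```bash
cat > look.py <<'E'
import sys
from plan import *
o=r.get_obs();print(o['joints'],o['tcp_pos'],o['contact_force'],o['clock'])
f=r.grab_frame("wrist");n=sys.argv[1];cv2.imwrite(f"pics/{n}.png",f["pixels"][:,:,::-1])
import pickle;pickle.dump(cam(f,o),open(f'{n}.pkl','wb'))
E
python3 look.py w1
```

```text
[-0.6105 -0.0369  0.9114  2.2618 -0.0469  0.2953  1.9723] [ 0.4339 -0.1889  0.4088] [-0.5262  0.9835  0.0886] 2.5
```

View pics/w1.png

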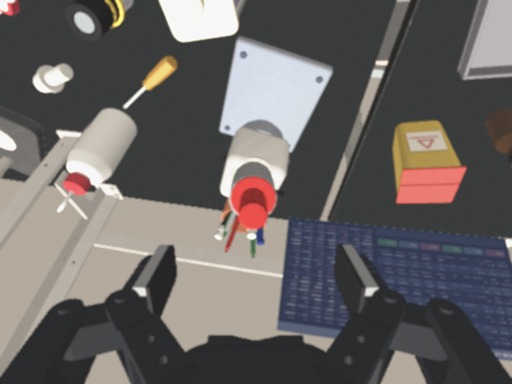

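```bash
cat > ov.py <<'E'
from h import *
import pickle,sys
def circ(c,ax,rad,n=40):
    u=np.cross(ax,[0,0,1]);
    if np.linalg.norm(u)<.05:u=np.array([1.,0,0])
    u/=np.linalg.norm(u);v=np.cross(ax,u);t=np.linspace(0,2*np.pi,n);return c+rad*(np.cos(t)[:,None]*u+np.sin(t)[:,None]*v)
def tube(yaw,m):
    yaw=np.radians(yaw);return np.array([-.57358*np.cos(yaw),-.57358*np.sin(yaw),.81915])
def draw(name,c,img,curves,box,s,out):
    x0,y0,x1,y1=box;im=cv2.resize(img[y0:y1,x0:x1],None,fx=s,fy=s,interpolation=cv2.INTER_CUBIC)
    for P,col in curves:
        p=(proj(c,P)-[x0,y0]+.5)*s-.5;cv2.polylines(im,[np.round(p).astype(int)],False,col,1)
    cv2.imwrite(out,im)
def plugcurves(yaw,m):
    a=tube(yaw,m);m=np.array(m)
    Rz=R.from_euler('z',yaw,degrees=True).as_matrix();so=m-Rz@[-.045,0,.2]
    pl=np.array([so+Rz@np.array([sx*.075,sy*.06,.01]) for sx,sy in[(-1,-1),(1,-1),(1,1),(-1,1),(-1,-1)]])
    return [(circ(m,a,.021),(255,255,0)),(circ(m+a*.004,a,.0195),(0,255,0)),(circ(m+a*.04,a,.011),(255,0,255)),(pl,(0,255,255))]
E
cat > t.py <<'E'
from ov import *
ct,cs=pickle.load(open('c.pkl','rb'));w=pickle.load(open('w1.pkl','rb'))
yaw,m=float(sys.argv[1]),[float(sys.argv[2]),float(sys.argv[3]),.2]
cu=plugcurves(yaw,m);k=cu[:]
draw('t',ct,cv2.imread('pics/top0.png'),k,(215,145,275,205),6,'pics/_a.png')
draw('s',cs,cv2.imread('pics/scene0.png'),k,(250,140,320,220),5,'pics/_b.png')
draw('w',w,cv2.imread('pics/w1.png'),k,(200,20,350,240),3,'pics/_c.png')
a,b,c=[cv2.imread(f'pics/_{q}.png') for q in'abc'];
H=760;o=np.zeros((600,800,3),np.uint8);ab=np.zeros((760,360,3),np.uint8);ab[:360,:360]=a;ab[360:760,:350]=b
full=np.zeros((760,810,3),np.uint8);full[:,:360]=ab;full[:660,360:810]=c
cv2.imwrite(sys.argv[4],cv2.resize(full,None,fx=.78,fy=.78,interpolation=cv2.INTER_AREA))
E
python3 t.py -13.6 .5753 -.2248 pics/ov1.png
```

```text
(no output)
```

View pics/ov1.png

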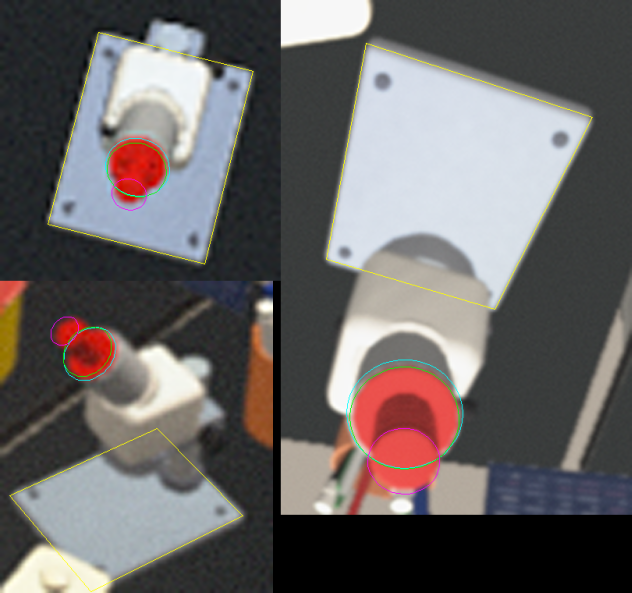

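```bash
cat > fit.py <<'E'
from ov import *
from scipy.optimize import minimize
def red(im):
    h=cv2.cvtColor(im,cv2.COLOR_BGR2HSV);return (((h[...,0]<6)|(h[...,0]>174))&(h[...,1]>170)&(h[...,2]>70)).astype(np.float32)
def render(c,m,a,S=4,box=None):
    x0,y0,x1,y1=box;M=np.zeros(((y1-y0)*S,(x1-x0)*S),np.uint8)
    for lo,hi,rd in[(0,.004,.0195),(.004,.04,.011)]:
        P=np.r_[circ(m+a*lo,a,rd),circ(m+a*hi,a,rd)];p=((proj(c,P)-[x0,y0]+.5)*S-.5).astype(np.float32)
        h=cv2.convexHull(p);cv2.fillPoly(M,[np.round(h*16).astype(np.int32)],1,shift=4)
    return cv2.resize(M.astype(np.float32),None,fx=1/S,fy=1/S,interpolation=cv2.INTER_AREA)
def go(views,free='yxz',x0=(-13.6,.5753,-.2248)):
    dat=[]
    for c,im,b in views:
        dat.append((c,red(im)[b[1]:b[3],b[0]:b[2]],b))
    def cost(p):
        m=np.array([p[1]/100,p[2]/100,.2]);a=tube(p[0]*10,m)
        return sum(np.abs(render(c,m,a,box=b)-k).sum()/k.sum() for c,k,b in dat)
    s=np.array([x0[0]/10,x0[1]*100,x0[2]*100])
    q=minimize(cost,s,method='Nelder-Mead',options=dict(initial_simplex=[s,s+[.3,0,0],s+[0,.3,0],s+[0,0,.3]],xatol=.002,fatol=1e-4))
    return [q.x[0]*10,q.x[1]/100,q.x[2]/100],q.fun/len(dat),[d[1].sum() for d in dat]
if __name__=="__main__":
    ct,cs=pickle.load(open('c.pkl','rb'));w=pickle.load(open('w1.pkl','rb'))
    V=[(ct,cv2.imread('pics/top0.png'),(228,165,260,200)),(cs,cv2.imread('pics/scene0.png'),(255,140,290,172)),(w,cv2.imread('pics/w1.png'),(215,160,290,245))]
    for sel in([0,1,2],[0],[1],[2]):print(sel,go([V[i] for i in sel]))
E
python3 fit.py
```

```text
[0, 1, 2] ([np.float64(-10.719604642308017), np.float64(0.5767801204491978), np.float64(-0.22565671900811515)], np.float64(0.3096350034077962), [np.float32(112.0), np.float32(161.0), np.float32(1319.0)])
[0] ([np.float64(-13.375519783986345), np.float64(0.5781623269023993), np.float64(-0.22508372523094558)], np.float64(0.3063616156578064), [np.float32(112.0)])
[1] ([np.float64(-8.518867774813353), np.float64(0.5758679294425637), np.float64(-0.22656522094673975)], np.float64(0.12267080694437027), [np.float32(161.0)])
[2] ([np.float64(-8.916648083550049), np.float64(0.5785131693469422), np.float64(-0.22493266537229017)], np.float64(0.45868080854415894), [np.float32(1319.0)])
```

```bash
sed -i 's/h\[...,1\]>170/h[...,1]>105/' fit.py; python3 fit.py | sed 's/np.float..//g'
python3 - <<'E'
import cv2;from fit import red
im=cv2.imread('pics/w1.png');cv2.imwrite('pics/mask1.png',cv2.resize(red(im)[150:250,200:310]*255,None,fx=4,fy=4))
E
```

```text
[0, 1, 2] ([(-11.427412605031073), (0.5776711127798108), (-0.22522296695882743)], (0.14643633365631104), [(133.0), (193.0), (1883.0)])
[0] ([(-14.94393584744593), (0.5784847056322139), (-0.2253598439869404)], (0.1137218028306961), [(133.0)])
[1] ([(-10.776029367021657), (0.5767218246877807), (-0.2263038473358643)], (0.11496113985776901), [(193.0)])
[2] ([(-9.251986822629036), (0.5763083624436756), (-0.22412155736772327)], (0.1291157752275467), [(1883.0)])[ WARN:0@0.603] global loadsave.cpp:1063 imwrite_ Unsupported depth image for selected encoder is fallbacked to CV_8U.
```

View pics/mask1.png

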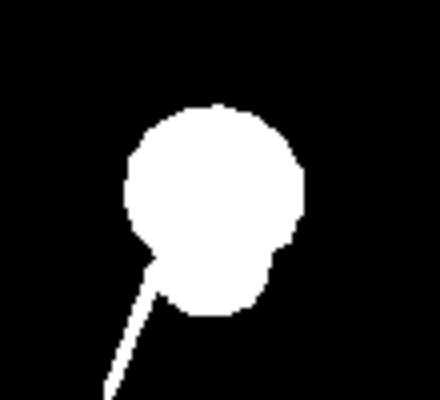

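```bash
python3 - <<'E'
from ov import *
from plan import *
m=np.array([ .5765,-.225,.2]);ax=tube(-13.6,m)
rel(m+ax*.06,-ax,[-1,0,0]);rel(m+ax*.025,-ax,[-1,0,0])
E
```

```text
tcp [ 0.4566 -0.196   0.3761] dist 0.04054083591431145 ang deg 0.16006983754580772
xyz [-0.0062  0.135  -0.0007] rot [-0.0007  0.001   0.0013]
tcp [ 0.4762 -0.2007  0.3474] dist 0.07552247560928924 ang deg 0.16006983754580772
xyz [-0.0065  0.2517 -0.0008] rot [-0.0007  0.001   0.0013]
```

Request:
step_arm(
  xyz=[
    [-0.006,0.07,0],
    [-0.006,0.12,0],
    [-0.006,0.12,0],
  ],
  rotation=[
    [0,0,0],
    [0,0,0],
    [0,0,0],
  ],
)

```text
clock: 2.92
tcp_pos: [0.4547, -0.1941, 0.379]
orientation: [-1.734, -1.596, 1.028]
contact_force: [0.4, -0.1, -0.2]
grip_width: 0.0855
```

```bash
python3 look.py w2; cat > t2.py <<'E'
from ov import *
w=pickle.load(open('w2.pkl','rb'))
draw('w',w,cv2.imread('pics/w2.png'),plugcurves(-13.6,[.5765,-.225,.2]),(150,100,350,300),3,'pics/ov2.png')
E
python3 t2.py
```

```text
[-0.5243  0.1164  0.8907  2.2531 -0.6312  0.2535  2.5281] [ 0.4547 -0.1941  0.379 ] [ 0.4012 -0.1212 -0.2443] 2.925
```

View pics/ov2.png

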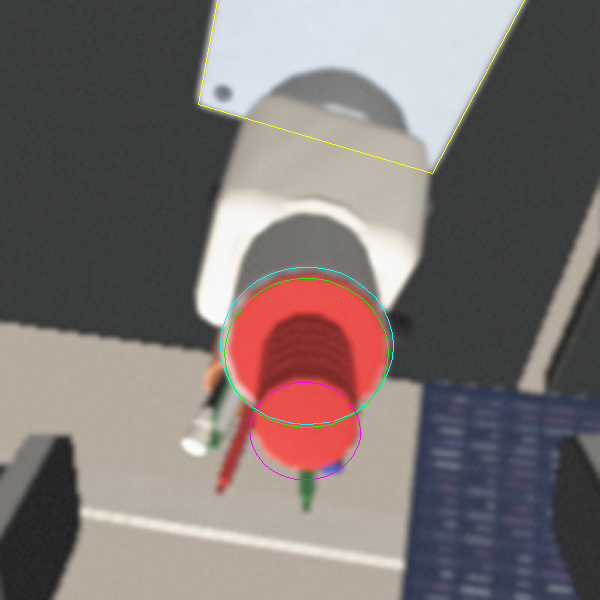

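```bash
python3 - <<'E'
from ov import *
from plan import *
m=np.array([ .5765,-.225,.2]);ax=tube(-13.6,m)
zh=R.from_rotvec(-ax*np.radians(60)).apply(axes()[0].as_matrix()[:,2]);print(zh)
c=m+ax*.025+.0007*axes()[0].as_matrix()[:,2]
rel(c+ax*.03,-ax,zh);rel(c,-ax,zh)
E
```

```text
[-0.4185  0.8081 -0.4145]
tcp [ 0.4588 -0.1967  0.3716] dist 0.009008991303537052 ang deg 60.000191302505065
xyz [-0.0033  0.0298  0.0022] rot [-0.0026  0.6667  0.0008]
tcp [ 0.4756 -0.2008  0.3471] dist 0.03894885137641298 ang deg 60.000191302505065
xyz [-0.0036  0.1298  0.0019] rot [-0.0026  0.6667  0.0008]
```

Request:
step_arm(
  xyz=[
    [-0.003,0.01,0.002],
    [-0.003,0.02,0.002],
    [-0.003,0.03,0.002],
    [-0.003,0.03,0.002],
    [-0.003,0.03,0.002],
    [-0.003,0.03,0.002],
    [-0.003,0.03,0.002],
  ],
  rotation=[
    [0,0.11,0],
    [0,0.22,0],
    [0,0.33,0],
    [0,0.44,0],
    [0,0.55,0],
    [-0.002,0.667,0],
    [-0.002,0.667,0],
  ],
)

```text
clock: 3.85
tcp_pos: [0.4589, -0.1962, 0.3719]
orientation: [-1.788, -0.894, 0.02]
contact_force: [-0.3, -0.0, -1.0]
grip_width: 0.0854
```

```bash
python3 look.py w3; python3 - <<'E'
from ov import *
from plan import *
w=pickle.load(open('w3.pkl','rb'))
draw('w',w,cv2.imread('pics/w3.png'),plugcurves(-13.6,[.5765,-.225,.2]),(150,100,350,300),3,'pics/ov3.png')
m=np.array([ .5765,-.225,.2]);ax=tube(-13.6,m)
zh=axes()[0].as_matrix()[:,2]
c=m+ax*.025+.0007*np.array([-.8,.2,-.57])
rel(c,-ax,zh)
E
```

```text
[-0.6673  0.1925  1.0909  2.2571 -0.9605  0.2999  1.8012] [ 0.4589 -0.1962  0.3719] [-0.2719 -0.022  -1.0332] 3.85
tcp [ 0.4756 -0.2006  0.347 ] dist 0.030222604467678636 ang deg 0.16105969331263728
xyz [-0.0013  0.1007 -0.0006] rot [-0.0015 -0.      0.0009]
```

View pics/ov3.png

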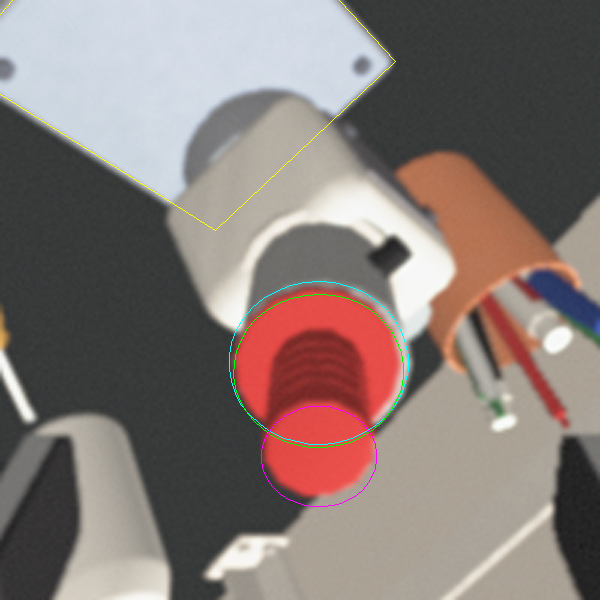

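Request:
step_arm(
  xyz=[
    [-0.001,0.05,0],
    [-0.001,0.1,0],
    [-0.001,0.1,0],
  ],
  rotation=[
    [0,0,0],
    [0,0,0],
    [0,0,0],
  ],
)

```text
clock: 4.28
tcp_pos: [0.4754, -0.2004, 0.3469]
orientation: [-1.788, -0.897, 0.024]
contact_force: [-0.2, -0.5, 0.3]
grip_width: 0.0859
```

Request:
step_arm(
  xyz=[
    [0,0,0],
    [0,0,0],
    [0,0,0],
    [0,0,0],
    [0,0,0],
    [0,0,0],
  ],
  rotation=[
    [0,0,0],
    [0,0,0],
    [0,0,0],
    [0,0,0],
    [0,0,0],
    [0,0,0],
  ],
  grip=1,
  force=30,
)

```text
clock: 5.03
tcp_pos: [0.4756, -0.2003, 0.3472]
orientation: [-1.787, -0.898, 0.024]
contact_force: [-3.3, 3.2, 6.2]
grip_width: 0.0206
```

```bash
python3 look.py w4
```

```text
[-0.4626  0.2566  0.8768  2.2406 -1.1684  0.2789  1.9908] [ 0.4756 -0.2003  0.3472] [-3.3156  3.2315  6.2162] 5.025
```

View pics/w4.png

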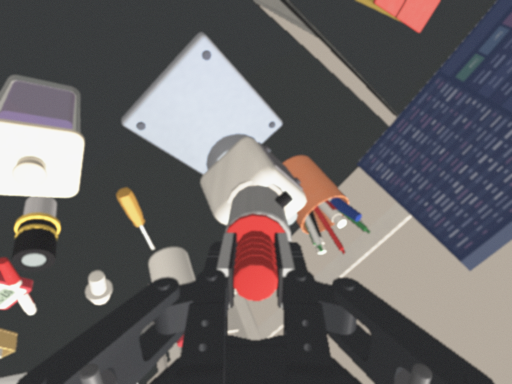

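Request:
step_arm(
  xyz=[
    [0,-0.03,0],
    [0,-0.1,0],
    [0,-0.2,0],
    [0,-0.2,0],
  ],
  rotation=[
    [0,0,0],
    [0,0,0],
    [0,0,0],
    [0,0,0],
  ],
)

```text
clock: 5.58
tcp_pos: [0.4418, -0.1926, 0.3967]
orientation: [-1.787, -0.898, 0.023]
contact_force: [-0.3, -0.3, 0.3]
grip_width: 0.021
```

```bash
python3 - <<'E'
from plan import *
print(r.get_obs()['joints'],r.get_obs()['grip_width'])
t=np.array([.4888,.0287,0])
R0,o=axes();print(R0.as_matrix())
z=R0.as_matrix()[:,2]
for zh in (z,[-.3,.95,0],[0,1,0],[.5,.9,0]):
  rel(t+[0,0,.14],[0,0,-1],zh)
E
```

```text
[-1.0162  0.0944  1.4326  2.2676 -0.6382  0.3101  1.527 ] 0.02099918162010467
[[ 0.7145  0.5573 -0.4231]
 [ 0.5786 -0.1306  0.8051]
 [ 0.3934 -0.82   -0.4157]]
tcp [0.4888 0.0287 0.295 ] dist 0.24801122702952014 ang deg 35.35689528436718
xyz [0.4054 0.2689 0.6684] rot [0.2683 0.061  0.2804]
tcp [0.4888 0.0287 0.295 ] dist 0.24801122702952014 ang deg 38.2472207247877
xyz [0.4054 0.2689 0.6684] rot [0.243  0.1708 0.3039]
tcp [0.4888 0.0287 0.295 ] dist 0.24801122702952014 ang deg 47.9485003913585
xyz [0.4054 0.2689 0.6684] rot [0.196  0.3593 0.341 ]
tcp [0.4888 0.0287 0.295 ] dist 0.24801122702952014 ang deg 70.67301601459504
xyz [0.4054 0.2689 0.6684] rot [0.1078 0.6714 0.3928]
```

Request:
step_arm(
  xyz=[
    [0.1,0.03,0.15],
    [0.2,0.1,0.32],
    [0.3,0.18,0.5],
    [0.405,0.269,0.668],
    [0.405,0.269,0.668],
    [0.405,0.269,0.668],
  ],
  rotation=[
    [0.05,0.01,0.05],
    [0.11,0.025,0.115],
    [0.18,0.04,0.19],
    [0.268,0.061,0.28],
    [0.268,0.061,0.28],
    [0.268,0.061,0.28],
  ],
)

```text
clock: 6.32
tcp_pos: [0.4887, 0.0281, 0.2948]
orientation: [-1.54, -0.38, 0.379]
contact_force: [0.9, -1.0, -0.1]
grip_width: 0.0215
```

```bash
python3 look.py w5;python3 - <<'E'
from plan import *
t=np.array([.4888,.0287,0]);rel(t+[0,0,.056],[0,0,-1],axes()[0].as_matrix()[:,2])
w=__import__('pickle').load(open('w5.pkl','rb'));c=lambda x,y:proj(w,[t[0]+x,t[1]+y,.022])
print(proj(w,[[0.5254,0.0983,.022],[0.5487,-0.0167,.022],[0.4536,-0.04,.022],[0.4275,0.0733,.022]]))
E
```

```text
[-1.0112  0.5608  1.095   2.1389 -0.6799  0.8465  0.9883] [0.4887 0.0281 0.2948] [ 0.9309 -0.9734 -0.1293] 6.325
tcp [0.4888 0.0287 0.211 ] dist 0.08439104994513794 ang deg 0.1457115499395976
xyz [0.0028 0.2813 0.0044] rot [0.0013 0.     0.0009]
[[331.2805 139.7768]
 [288.0662 253.6358]
 [190.3048 232.359 ]
 [215.5519 111.6136]]
```

View pics/w5.png

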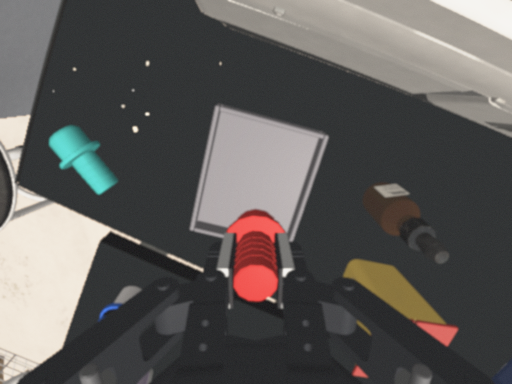

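Request:
step_arm(
  xyz=[
    [0,0.1,0],
    [0.003,0.2,0.004],
    [0.003,0.26,0.004],
    [0.003,0.28,0.004],
    [0.003,0.285,0.004],
    [0.003,0.29,0.004],
    [0.003,0.29,0.004],
  ],
  rotation=[
    [0,0,0],
    [0,0,0],
    [0,0,0],
    [0,0,0],
    [0,0,0],
    [0,0,0],
    [0,0,0],
  ],
)

```text
clock: 7.25
tcp_pos: [0.4891, 0.0286, 0.2089]
orientation: [-1.539, -0.381, 0.376]
contact_force: [-0.8, -0.1, -1.1]
grip_width: 0.0213
```

Request:
step_arm(
  xyz=[
    [0,0.005,0],
    [0,0.01,0],
    [0,0.01,0],
  ],
  rotation=[
    [0,0,0],
    [0,0,0],
    [0,0,0],
  ],
)

```text
clock: 7.62
tcp_pos: [0.4897, 0.0283, 0.2071]
orientation: [-1.538, -0.382, 0.374]
contact_force: [-4.6, 0.9, 17.7]
grip_width: 0.021
```

Request:
step_arm(
  xyz=[
    [0,-0.005,0],
    [0,-0.005,0],
    [0,-0.005,0],
    [0,-0.005,0],
    [0,-0.005,0],
  ],
  rotation=[
    [0,0,0],
    [0,0,0],
    [0,0,0],
    [0,0,0],
    [0,0,0],
  ],
  grip=0,
)

```text
clock: 8.25
tcp_pos: [0.4897, 0.0283, 0.2085]
orientation: [-1.538, -0.382, 0.374]
contact_force: [0.5, -1.0, 0.8]
grip_width: 0.0853
```

Request:
step_arm(
  xyz=[
    [0,-0.1,0],
    [0,-0.25,0],
    [0,-0.45,0],
    [0,-0.45,0],
  ],
  rotation=[
    [0,0,0],
    [0,0,0],
    [0,0,0],
    [0,0,0],
  ],
)

```text
clock: 8.75
tcp_pos: [0.4904, 0.028, 0.3468]
orientation: [-1.538, -0.387, 0.37]
contact_force: [-0.8, -0.5, 0.5]
grip_width: 0.0855
```

```bash
python3 look.py w6
```

```text
[-1.1008  0.4906  1.2049  2.0975 -0.5837  0.9317  0.9128] [0.4904 0.028  0.3468] [-0.7711 -0.4779  0.494 ] 8.75
```

View pics/w6.png

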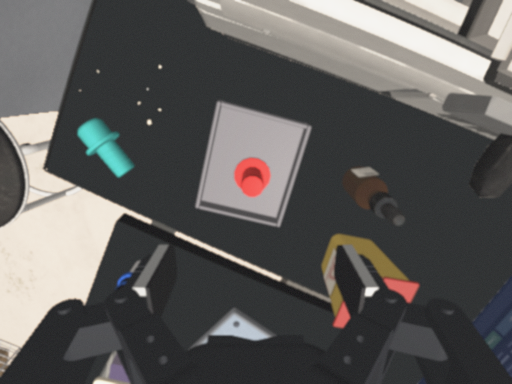

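```bash
python3 - <<'E'
from plan import *
R0,o=axes();print(R0.as_matrix())
for zh in ([0,1,0],[.3,.95,0]):
  rel([.4925,-.412,.255],[0,0,-1],zh)
E
```

```text
[[ 0.8856  0.0076 -0.4644]
 [ 0.4644  0.0018  0.8856]
 [ 0.0076 -1.     -0.0019]]
tcp [ 0.4925 -0.412   0.41  ] dist 0.44525795394841877 ang deg 27.67241233807105
xyz [-0.6713 -0.2198 -1.3053] rot [0.     0.3074 0.005 ]
tcp [ 0.4925 -0.412   0.41  ] dist 0.44525795394841877 ang deg 45.196534774921446
xyz [-0.6713 -0.2198 -1.3053] rot [-0.0007  0.5022  0.005 ]
```

First leg: up and across, then second.

Request:
step_arm(
  xyz=[
    [-0.05,-0.18,-0.1],
    [-0.15,-0.22,-0.3],
    [-0.25,-0.22,-0.5],
    [-0.35,-0.22,-0.7],
    [-0.45,-0.22,-0.9],
    [-0.5,-0.22,-1.0],
    [-0.5,-0.22,-1.0],
  ],
  rotation=[
    [0,0.05,0],
    [0,0.1,0],
    [0,0.17,0],
    [0,0.24,0],
    [0,0.307,0.005],
    [0,0.307,0.005],
    [0,0.307,0.005],
  ],
)

```text
clock: 9.68
tcp_pos: [0.4927, -0.3122, 0.4093]
orientation: [-1.573, 0.008, -0.005]
contact_force: [-0.3, 0.2, 0.4]
grip_width: 0.0855
```

```bash
python3 - <<'E'
from plan import *
print(axes()[1]['joints'])
rel([.4925,-.412,.255],[0,0,-1],[0,1,0])
rel([.4925,-.412,.185],[0,0,-1],[0,1,0])
E
```

```text
[-0.3624  0.5804  1.1872  1.825  -0.5882  1.149   1.0167]
tcp [ 0.4925 -0.412   0.41  ] dist 0.09980569587912383 ang deg 0.5231205723946525
xyz [ 0.0023 -0.0017 -0.3327] rot [ 0.0012 -0.0056 -0.0012]
tcp [ 0.4925 -0.412   0.34  ] dist 0.12150260888095325 ang deg 0.5231205723946525
xyz [ 0.0028  0.2316 -0.3322] rot [ 0.0012 -0.0056 -0.0012]
```

Request:
step_arm(
  xyz=[
    [0,0,-0.17],
    [0.002,0.08,-0.33],
    [0.003,0.18,-0.332],
    [0.003,0.232,-0.332],
    [0.003,0.232,-0.332],
    [0.003,0.232,-0.332],
  ],
  rotation=[
    [0,0,0],
    [0,0,0],
    [0,0,0],
    [0,-0.005,0],
    [0,-0.005,0],
    [0,-0.005,0],
  ],
)

```text
clock: 10.42
tcp_pos: [0.4932, -0.4113, 0.3406]
orientation: [-1.573, 0.0, 0.001]
contact_force: [0.4, 0.3, 0.8]
grip_width: 0.0851
```

```bash
python3 look.py w7; cat > t7.py <<'E'
from ov import *
from plan import rel
n,x,y=sys.argv[1],float(sys.argv[2]),float(sys.argv[3])
w=pickle.load(open(n+'.pkl','rb'));z=np.array([0,0,1.])
p=np.array([x,y,0]);C=[(circ(p+z*a,z,rd),col) for a,rd,col in[(.0,.0122,(255,0,255)),(.036,.0205,(0,255,0)),(.042,.0205,(0,255,0)),(.082,.018,(255,255,0))]]
q=proj(w,p+z*.05)[0].astype(int);print(q)
b=(q[0]-80,max(0,q[1]-80),q[0]+80,min(384,q[1]+80))
draw('w',w,cv2.imread(f'pics/{n}.png'),C,b,4,f'pics/{n}o.png')
E
python3 t7.py w7 .4925 -.412
```

```text
[-0.0744  0.7187  1.0336  1.7448 -0.6898  1.0887  1.1921] [ 0.4932 -0.4113  0.3406] [0.3734 0.2538 0.7612] 10.425
[255 183]
```

View pics/w7o.png

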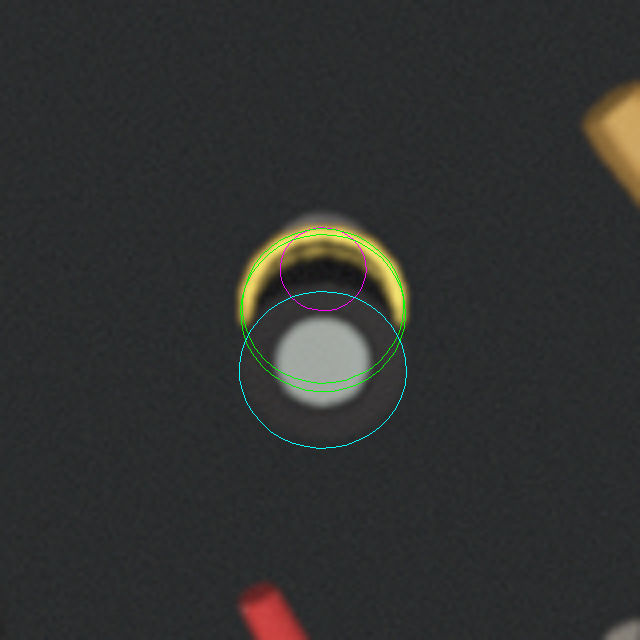

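View pics/w7.png

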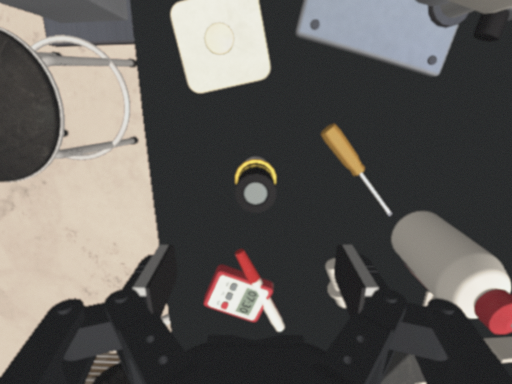

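```bash
python3 - <<'E'
from plan import *
rel([.4925,-.4114,.062],[0,0,-1],[0,1,0])
E
```

```text
tcp [ 0.4925 -0.4114  0.217 ] dist 0.12394686451540436 ang deg 0.1521688223021987
xyz [-0.002   0.4131  0.0014] rot [ 0.0016  0.0002 -0.0004]
```

Request:
step_arm(
  xyz=[
    [-0.002,0.15,0.001],
    [-0.002,0.3,0.001],
    [-0.002,0.39,0.001],
    [-0.002,0.413,0.001],
    [-0.002,0.413,0.001],
    [-0.002,0.413,0.001],
  ],
  rotation=[
    [0.002,0,0],
    [0.002,0,0],
    [0.002,0,0],
    [0.002,0,0],
    [0.002,0,0],
    [0.002,0,0],
  ],
)

```text
clock: 11.22
tcp_pos: [0.493, -0.412, 0.2187]
orientation: [-1.572, -0.002, -0.001]
contact_force: [-0.2, -0.1, 1.0]
grip_width: 0.0856
```

```bash
python3 look.py w8; python3 t7.py w8 .4925 -.4114
```

```text
[ 0.0108  0.8478  0.8879  1.8108 -0.8331  0.9047  1.29  ] [ 0.493  -0.412   0.2187] [-0.2493 -0.1414  1.0387] 11.225
[254 250]
```

View pics/w8o.png

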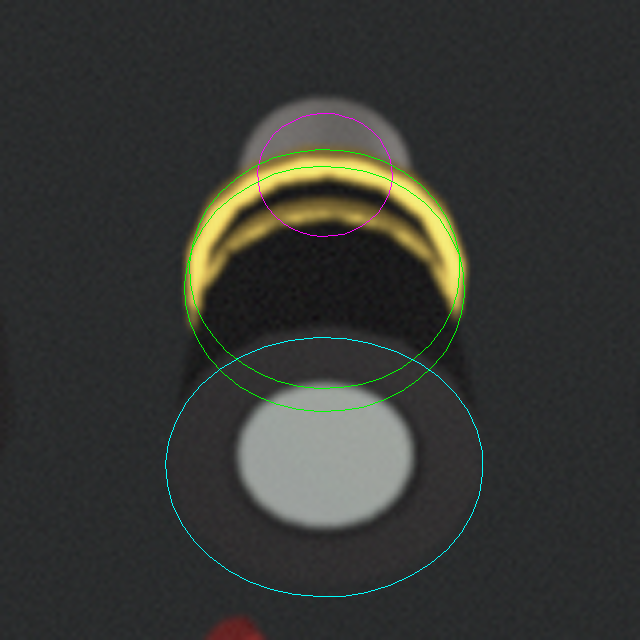

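Request:
step_arm(
  xyz=[
    [0,0.006,0.002],
    [0,0.006,0.002],
    [0,0.006,0.002],
    [0,0.006,0.002],
    [0,0.006,0.002],
    [0,0.006,0.002],
  ],
  rotation=[
    [0,0,0],
    [0,0,0],
    [0,0,0],
    [0,0,0],
    [0,0,0],
    [0,0,0],
  ],
  grip=1,
  force=40,
)

```text
clock: 12.02
tcp_pos: [0.4929, -0.4115, 0.217]
orientation: [-1.572, -0.002, -0.001]
contact_force: [-1.4, 1.0, 5.4]
grip_width: 0.035
```

Request:
step_arm(
  xyz=[
    [0,-0.05,0],
    [0,-0.15,0],
    [0,-0.3,0],
    [0,-0.45,0],
    [0,-0.6,0],
    [0,-0.7,0],
    [0,-0.7,0],
    [0,-0.7,0],
  ],
  rotation=[
    [0,0,0],
    [0,0,0],
    [0,0,0],
    [0,0,0],
    [0,0,0],
    [0,0,0],
    [0,0,0],
    [0,0,0],
  ],
)

```text
clock: 13.02
tcp_pos: [0.4924, -0.4108, 0.4263]
orientation: [-1.571, -0.001, -0.0]
contact_force: [0.1, 0.6, -1.0]
grip_width: 0.0353
```

```bash
python3 look.py w9;python3 - <<'E'
from ov import *
from plan import *
m=np.array([ .5765,-.225,.2]);ax=tube(-13.6,m);R0,o=axes();print(o['tcp_pos'],R0.as_matrix(),o['grip_width'])
for zh in([0,1,0],[.3,.95,0],[-.42,.8,-.4]):rel(m+ax*(.026+.055),-ax,zh)
E
```

```text
[-0.1198  0.6377  1.1142  1.6652 -0.6045  1.2267  1.1314] [ 0.4924 -0.4108  0.4263] [ 0.0626  0.6174 -1.0012] 13.025
[ 0.4924 -0.4107  0.4259] [[ 1.      0.0002 -0.0005]
 [ 0.0005  0.0005  1.    ]
 [ 0.0002 -1.      0.0005]] 0.03533064164475429
tcp [ 0.4449 -0.1932  0.3933] dist 0.22504121606331676 ang deg 35.07631950144075
xyz [-0.158   0.1088  0.7252] rot [-0.084   0.0259 -0.3797]
tcp [ 0.4449 -0.1932  0.3933] dist 0.22504121606331676 ang deg 38.72043869109247
xyz [-0.158   0.1088  0.7252] rot [-0.0358  0.1812 -0.3886]
tcp [ 0.4449 -0.1932  0.3933] dist 0.22504121606331676 ang deg 47.734547893402684
xyz [-0.158   0.1088  0.7252] rot [-0.1981 -0.3549 -0.3407]
```

View pics/w9.png

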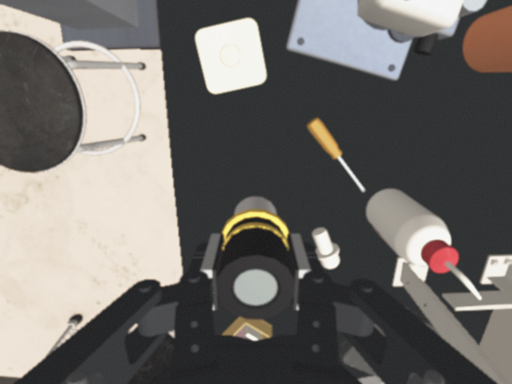

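```bash
cat > t9.py <<'E'
from ov import *
n=sys.argv[1];dx,dz,Y=[float(v) for v in sys.argv[2:5]]
f=r.grab_frame("wrist");M=np.array(f["mount"]);K=np.array([[f["fx"],0,f["cx"]],[0,f["fy"],f["cy"]],[0,0,1]])
c=(K,np.array(f["dist_coeffs"]),M);y=np.array([0,1.,0]);p=np.array([dx,0,dz])
C=[(circ(p+y*a,y,rd),col) for a,rd,col in[(Y,.0205,(0,255,0)),(Y-.006,.0205,(0,255,0)),(Y+.0325,.015,(255,0,255)),(Y+.036,.0122,(255,0,255)),(Y-.046,.0085,(255,255,0))]]
q=(255,235);draw('w',c,cv2.imread(f'pics/{n}.png'),C,(190,180,320,310),5,f'pics/{n}o.png')
E
python3 t9.py w9 0 0 .181
```

```text
(no output)
```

View pics/w9o.png

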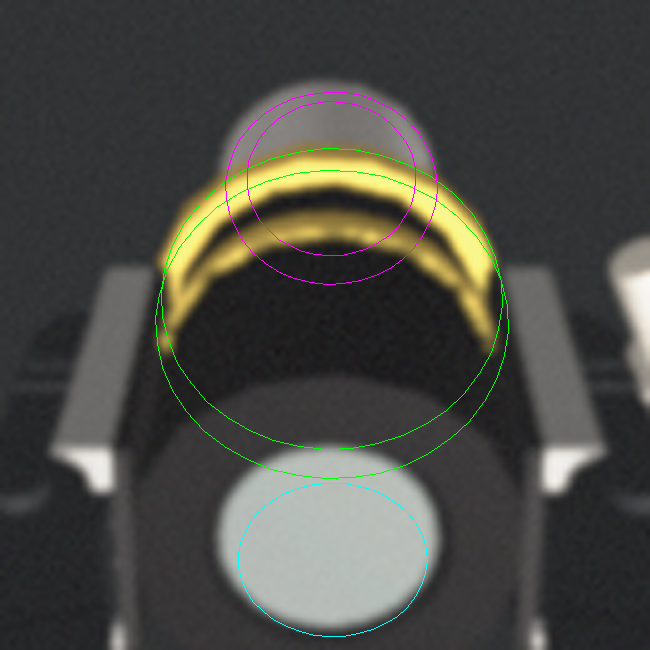

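```bash
cat > fe.py <<'E'
from ov import *
from scipy.optimize import least_squares
f=r.grab_frame("wrist");M=np.array(f["mount"]);K=np.array([[f["fx"],0,f["cx"]],[0,f["fy"],f["cy"]],[0,0,1]]);c=(K,np.array(f["dist_coeffs"]),M)
def feats(n):
    im=cv2.imread(f'pics/{n}.png');h=cv2.cvtColor(im,cv2.COLOR_BGR2HSV)
    yel=((h[...,0]>18)&(h[...,0]<35)&(h[...,1]>90)&(h[...,2]>70)).astype(np.uint8)
    yel[:,:190]=0;yel[:,320:]=0;yel[310:]=0
    k,l,s,_=cv2.connectedComponentsWithStats(yel);i=1+np.argmax(s[1:,4]);yel=(l==i)
    ys,xs=np.nonzero(yel);x0,x1,y0=xs.min(),xs.max(),ys.min()
    hsv=h.astype(float);g=cv2.cvtColor(im,cv2.COLOR_BGR2GRAY).astype(np.float32)
    # colour-saturated measure for the ring (R-B), grey for lens/barrel
    rb=im[...,2].astype(np.float32)-im[...,0]
    def samp(I,p): return cv2.remap(I,np.float32([p[:,0]]),np.float32([p[:,1]]),cv2.INTER_CUBIC)[0]
    # lens
    m=(g>110)&(h[...,1]<60);m[:, :215]=0;m[:,295:]=0;m[:y0+25]=0;m[330:]=0
    k,l,s,ce=cv2.connectedComponentsWithStats(m.astype(np.uint8));i=1+np.argmax(s[1:,4]);lc=ce[i]
    def edge(I,cen,ang,r0,r1,rise):
        out=[]
        rr=np.arange(r0,r1,.1)
        for a in ang:
            d=np.array([np.cos(a),np.sin(a)]);v=samp(I,cen+rr[:,None]*d);v=cv2.GaussianBlur(v.reshape(1,-1),(0,0),4)[0]
            gr=np.gradient(v)*(1 if rise else -1);j=np.argmax(gr);out.append(cen+rr[j]*d) if gr[j]>.5 else None
        return np.array(out)
    L=edge(g,lc,np.linspace(0,2*np.pi,36,endpoint=False),5,32,False)
    w=(x1-x0)/2;cc=np.array([(x0+x1)/2,y0+w*.9])
    C=edge(rb,cc,np.radians(np.arange(-170,-9,8)),w*.75,w*1.3,False)
    cb=np.array([(x0+x1)/2,y0-1.]);B=edge(g,cb,np.radians(np.arange(-150,-29,8)),6,w*.95,False)
    return L,C,B
def pred(p,A,rl,Ll):
    # axis unit a in tool (towards lens = -y), origin o
    dx,dz,Y,tx,tz=p;a=A(tx,tz);o=np.array([dx,Y,dz])
    P=lambda t,rd:proj(c,circ(o+a*t,a,rd,120))
    hull=lambda *q:cv2.convexHull(np.concatenate(q).astype(np.float32))
    return cv2.convexHull(P(Ll,rl).astype(np.float32)),hull(P(0,.0205),P(.006,.0205)),hull(P(-.0325,.015),P(0,.015),P(-.036,.0122))
A=lambda tx,tz:np.array([tx,-1,tz])/np.sqrt(1+tx*tx+tz*tz)
def dist(h,pts):return np.array([cv2.pointPolygonTest(h,(float(q[0]),float(q[1])),True) for q in pts])
def vis(n,F,hs,out):
    im=cv2.resize(cv2.imread(f'pics/{n}.png')[140:330,180:330],None,fx=4,fy=4)
    t=lambda q:np.round((np.asarray(q).reshape(-1,2)-[180,140]+.5)*4-.5).astype(int)
    for h,col in zip(hs,[(255,255,0),(0,255,0),(255,0,255)]):cv2.polylines(im,[t(h)],True,col,1)
    for Q in F:
        for q in t(Q):cv2.circle(im,tuple(int(v) for v in q),2,(0,0,255),-1)
    cv2.imwrite(out,cv2.resize(im,None,fx=.78,fy=.78))
if __name__=="__main__":
    np.set_printoptions(precision=4,suppress=True)
    # calibrate on w8: upright, Y from tcp height .2187-> .1827; tool tilt small
    F8=feats('w8')
    def r8(q):
        h=pred([q[0]*.001,q[1]*.001,.1827,0,0],A,q[2]*.001,q[3]*.001);return np.concatenate([dist(a,b) for a,b in zip(h,F8)])
    s=least_squares(r8,[0,0,9,45],diff_step=1e-3,loss='soft_l1',x_scale=[1,1,1,1]);print('w8',s.x,np.sqrt((s.fun**2).mean()))
    rl,Ll=s.x[2]*.001,s.x[3]*.001
    vis('w8',F8,pred([s.x[0]*.001,s.x[1]*.001,.1827,0,0],A,rl,Ll),'pics/fe8.png')
    for n in sys.argv[1:]:
        F=feats(n)
        def rr(q):
            h=pred([q[0]*.001,q[1]*.001,q[2]*.001,q[3]*.01,q[4]*.01],A,rl,Ll);return np.concatenate([dist(a,b) for a,b in zip(h,F)])
        s=least_squares(rr,[0.1,0.1,181,.1,.1],diff_step=1e-3,loss='soft_l1');print(n,'dx,dz,Y mm',s.x[:3],'tilt rad',s.x[3:]*.01,np.sqrt((s.fun**2).mean()))
        q=s.x;vis(n,F,pred([q[0]*.001,q[1]*.001,q[2]*.001,q[3]*.01,q[4]*.01],A,rl,Ll),f'pics/fe_{n}.png')
E
python3 fe.py w9
```

```text
w8 [-0.5857  1.4659 10.0646 43.9427] 1.0850773064304222
w9 dx,dz,Y mm [ -0.5432   0.364  182.2841] tilt rad [ 0.0034 -0.0162] 0.7811805764059767
```

View pics/fe8.png

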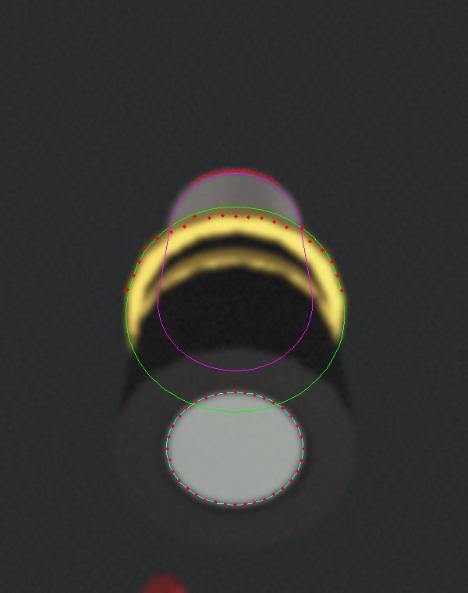

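View pics/fe_w9.png

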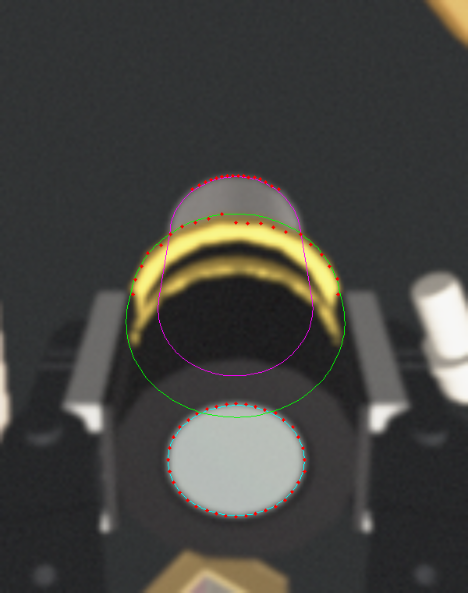

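```bash
python3 - <<'E'
from ov import *
from plan import *
m=np.array([ .5765,-.225,.2]);ax=tube(-13.6,m)
rel(m+ax*(.026+.075),-ax,[0,1,0])
E
```

```text
tcp [ 0.4338 -0.1905  0.4097] dist 0.22862368850825676 ang deg 35.09302269921044
xyz [-0.1954  0.0538  0.7346] rot [-0.0838  0.026  -0.3799]
```

Request:
step_arm(
  xyz=[
    [-0.06,-0.05,0.14],
    [-0.12,-0.05,0.32],
    [-0.18,-0.02,0.5],
    [-0.195,0.03,0.65],
    [-0.195,0.054,0.735],
    [-0.195,0.054,0.735],
    [-0.195,0.054,0.735],
  ],
  rotation=[
    [-0.02,0.006,-0.09],
    [-0.04,0.013,-0.19],
    [-0.065,0.02,-0.29],
    [-0.084,0.026,-0.38],
    [-0.084,0.026,-0.38],
    [-0.084,0.026,-0.38],
    [-0.084,0.026,-0.38],
  ],
)

```text
clock: 14.05
tcp_pos: [0.433, -0.1885, 0.4086]
orientation: [-1.646, -0.446, -0.505]
contact_force: [-0.2, -0.7, -1.8]
grip_width: 0.0354
```

```bash
python3 look.py w10; cat > t10.py <<'E'
from ov import *
from plan import axes
n=sys.argv[1];yaw,x,y=[float(v) for v in sys.argv[2:5]]
w=pickle.load(open(n+'.pkl','rb'));m=np.array([x,y,.2]);a=tube(yaw,m)
k=plugcurves(yaw,m);k=[k[0],(circ(m,a,.0158),(0,0,255)),k[3]]
R0,o=axes();Rm=R0.as_matrix()
e=o['tcp_pos']+Rm[:,1]*.1815;ea=-Rm[:,1]
for t,rd in((0,.0205),(-.0325,.015),(-.036,.0122)):k.append((circ(e+ea*t,ea,rd),(0,255,0)))
d=e-m;print("along",d@a,"lateral in tool",Rm.T@(d-a*(d@a)),"ang",np.arccos(ea@a))
draw('w',w,cv2.imread(f'pics/{n}.png'),k,(165,110,345,290),4,f'pics/{n}o.png')
E
python3 t10.py w10 -13.6 .5765 -.225; python3 fe.py w10
```

```text
[-0.8402 -0.082   1.1282  2.2692  0.0965  0.3001  0.1884] [ 0.433  -0.1885  0.4086] [-0.2308 -0.7169 -1.7805] 14.05
along 0.0743461562426447 lateral in tool [-0.0008  0.      0.0015] ang 0.002335605821687417
w8 [-0.9435  1.3092 10.0859 44.1103] 1.0870417721958974
w10 dx,dz,Y mm [ -1.6573   3.3497 181.3012] tilt rad [ 0.0188 -0.0767] 4.79861671433107
```

View pics/w10o.png

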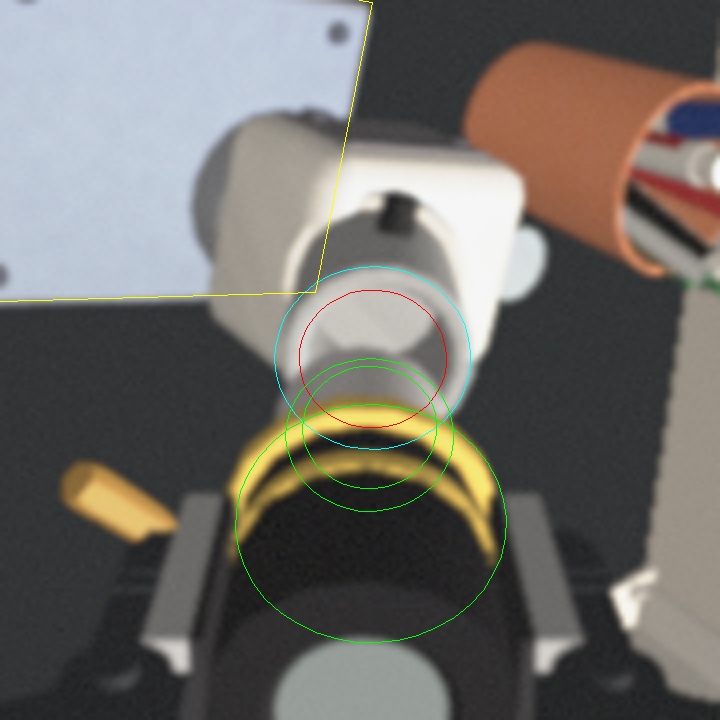

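View pics/w10.png

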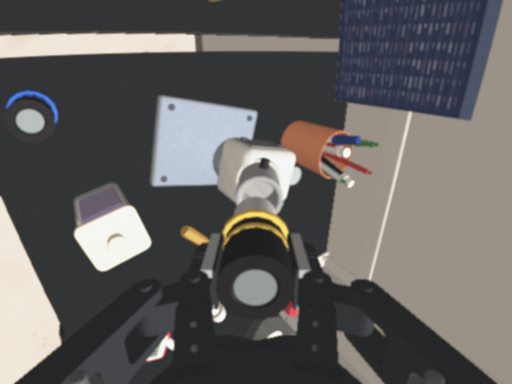

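Request:
step_arm(
  xyz=[
    [0.004,0.03,0.001],
    [0.004,0.06,0.001],
    [0.004,0.09,0.001],
    [0.004,0.115,0.001],
    [0.004,0.115,0.001],
    [0.004,0.115,0.001],
  ],
  rotation=[
    [-0.008,0,0],
    [-0.008,0,0],
    [-0.008,0,0],
    [-0.008,0,0],
    [-0.008,0,0],
    [-0.008,0,0],
  ],
)

```text
clock: 14.9
tcp_pos: [0.4537, -0.1958, 0.382]
orientation: [-1.663, -0.439, -0.512]
contact_force: [0.6, 0.2, -0.3]
grip_width: 0.0351
```

```bash
python3 look.py w11; python3 t10.py w11 -13.6 .5765 -.225
```

```text
[-0.6803  0.131   1.0709  2.2577 -0.6895  0.2622  0.9234] [ 0.4537 -0.1958  0.382 ] [ 0.5847  0.1893 -0.3222] 14.9
along 0.04011988573861961 lateral in tool [ 0.0008  0.     -0.0028] ang 0.013397681773880317
```

View pics/w11o.png

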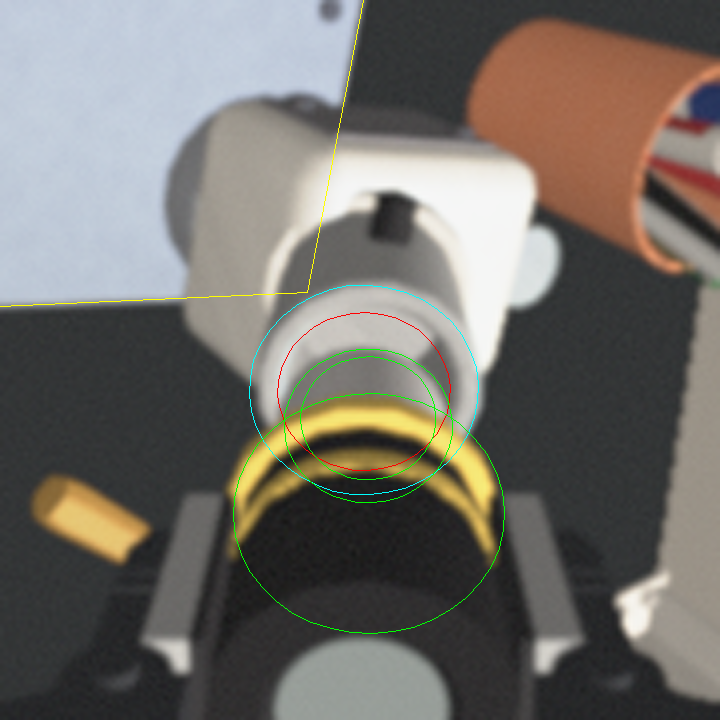

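```bash
python3 look.py w12; python3 t10.py w12 -13.6 .5765 -.225
```

```text
[-0.6812  0.1303  1.0709  2.2579 -0.6896  0.2621  0.9235] [ 0.4537 -0.1955  0.3821] [-0.0963  0.3456 -0.1345] 14.95
along 0.0401634540495238 lateral in tool [ 0.001   0.     -0.0023] ang 0.012662890823290068
```

View pics/w12o.png

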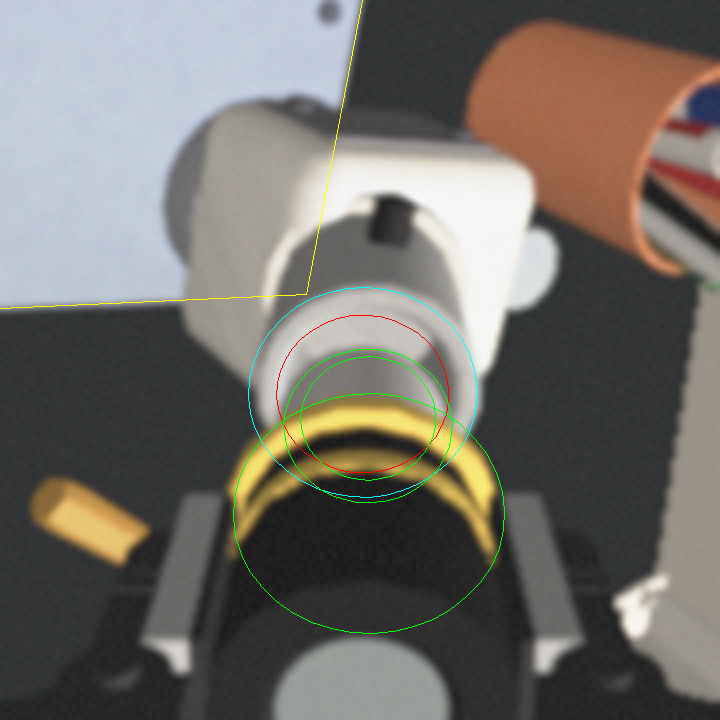

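```bash
python3 - <<'E'
import cv2
for n in('w12',):
    im=cv2.imread(f'pics/{n}.png')[170:235,215:300];im=cv2.resize(im,None,fx=9,fy=9,interpolation=cv2.INTER_CUBIC)
    for i in range(0,85,10):cv2.line(im,(i*9+4,0),(i*9+4,8),(0,255,0),1);cv2.putText(im,str(215+i),(i*9,20),0,.4,(0,255,0))
    for i in range(0,65,10):cv2.line(im,(0,i*9+4),(8,i*9+4),(0,255,0),1);cv2.putText(im,str(170+i),(10,i*9+8),0,.4,(0,255,0))
    cv2.imwrite(f'pics/{n}z.png',im)
E
```

```text
(no output)
```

View pics/w12z.png

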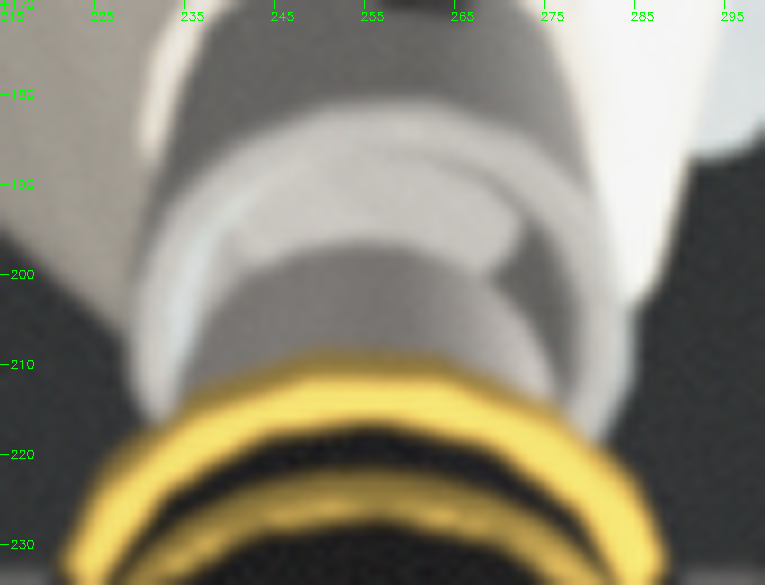

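```bash
cat > fm.py <<'E'
from ov import *
from scipy.optimize import least_squares
f=r.grab_frame("wrist");M=np.array(f["mount"]);K=np.array([[f["fx"],0,f["cx"]],[0,f["fy"],f["cy"]],[0,0,1]]);c=(K,np.array(f["dist_coeffs"]),M)
def fit(ol,orr,ot,il,ir,it,az,Y=None):
    a=np.array([0,-1,az]);a/=np.linalg.norm(a)
    def res(q):
        o=np.array([q[0],q[2] if Y is None else Y,q[1]])*[.001,.001 if Y is None else 1,.001]
        P=proj(c,circ(o,a,.021,200));Q=proj(c,circ(o,a,.0158,200))
        return np.array([P[:,0].min()-ol,P[:,0].max()-orr,P[:,1].min()-ot,Q[:,0].min()-il,Q[:,0].max()-ir,Q[:,1].min()-it])
    s=least_squares(res,[0,0,220],diff_step=1e-3);return s.x,s.fun
np.set_printoptions(precision=2,suppress=True)
if __name__=="__main__":
    print(fit(229.3,285.3,181.2,234.5,279.2,185.5,.0127))
    for Y in(.2215,.2225,.224):print(Y,fit(229.3,285.3,181.2,234.5,279.2,185.5,.0127,Y))
    for az in(0,-.0162):print(az,fit(229.3,285.3,181.2,234.5,279.2,185.5,az))
E
python3 fm.py
```

```text
(array([  0.59,   3.98, 222.58]), array([-0.74,  0.29, -1.31,  1.12, -0.67,  1.32]))
0.2215 (array([  0.58,   4.32, 220.  ]), array([-0.89,  0.44, -1.32,  1.01, -0.56,  1.35]))
0.2225 (array([  0.59,   4.  , 220.  ]), array([-0.75,  0.3 , -1.31,  1.12, -0.67,  1.32]))
0.224 (array([  0.6 ,   3.52, 220.  ]), array([-0.53,  0.08, -1.3 ,  1.28, -0.83,  1.29]))Traceback (most recent call last):
  File "fm.py", line 15, in <module>
    for az in(0,-.0162):print(az,fit(229.3,285.3,181.2,234.5,279.2,185.5,az))
                                 ~~~^^^^^^^^^^^^^^^^^^^^^^^^^^^^^^^^^^^^^^^^
  File "fm.py", line 5, in fit
    a=np.array([0,-1,az]);a/=np.linalg.norm(a)
                          ^^^^^^^^^^^^^^^^^^^^
numpy._core._exceptions._UFuncOutputCastingError: Cannot cast ufunc 'divide' output from dtype('float64') to dtype('int64') with casting rule 'same_kind'
```

Request:
step_arm(
  xyz=[
    [0.0033,0.005,0.006],
    [0.0033,0.012,0.006],
    [0.0033,0.017,0.006],
    [0.0033,0.017,0.006],
    [0.0033,0.017,0.006],
  ],
  rotation=[
    [0,0,0],
    [0,0,0],
    [0,0,0],
    [0,0,0],
    [0,0,0],
  ],
)

```text
clock: 15.68
tcp_pos: [0.4576, -0.194, 0.3783]
orientation: [-1.662, -0.441, -0.512]
contact_force: [0.0, 0.4, -1.0]
grip_width: 0.035
```

```bash
cat > zz.py <<'E'
import cv2,sys
n=sys.argv[1]
im=cv2.imread(f'pics/{n}.png')[170:235,215:300];im=cv2.resize(im,None,fx=9,fy=9,interpolation=cv2.INTER_CUBIC)
for i in range(0,85,10):cv2.line(im,(i*9+4,0),(i*9+4,8),(0,255,0),1);cv2.putText(im,str(215+i),(i*9,20),0,.4,(0,255,0))
for i in range(0,65,10):cv2.line(im,(0,i*9+4),(8,i*9+4),(0,255,0),1);cv2.putText(im,str(170+i),(10,i*9+8),0,.4,(0,255,0))
cv2.imwrite(f'pics/{n}z.png',im)
E
python3 look.py w13; python3 zz.py w13;python3 t10.py w13 -13.6 .5765 -.225
```

```text
[-0.6396  0.1444  1.0246  2.2552 -0.7324  0.2569  0.957 ] [ 0.4576 -0.194   0.3783] [ 0.0489  0.3901 -1.0499] 15.675
along 0.03506160806745808 lateral in tool [ 0.002   0.     -0.0004] ang 0.01228752735016501
```

View pics/w13z.png

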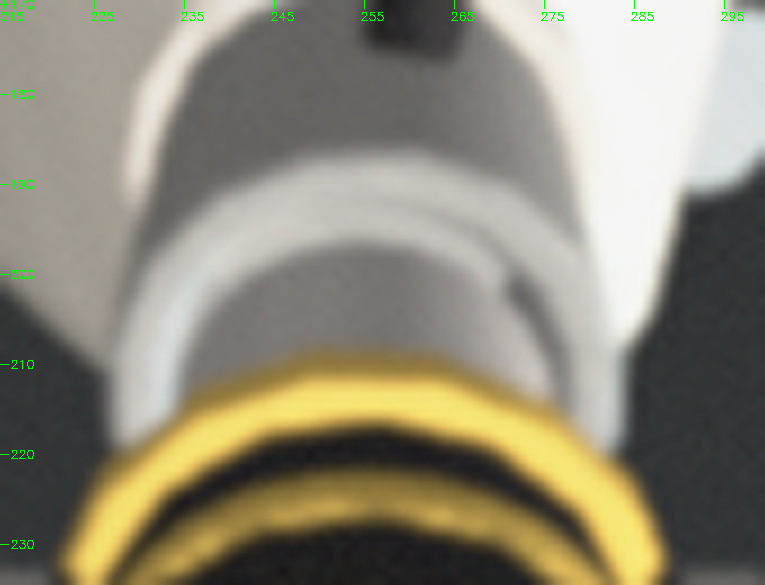

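Request:
step_arm(
  xyz=[
    [0,0.007,0.001],
    [0,0.014,0.001],
    [0,0.02,0.001],
    [0,0.02,0.001],
  ],
  rotation=[
    [0,0,0],
    [0,0,0],
    [0,0,0],
    [0,0,0],
  ],
)

```text
clock: 16.23
tcp_pos: [0.461, -0.1947, 0.3732]
orientation: [-1.662, -0.44, -0.511]
contact_force: [0.4, 0.2, -0.3]
grip_width: 0.0352
```

```bash
python3 look.py w14; python3 zz.py w14;python3 t10.py w14 -13.6 .5765 -.225
```

```text
[-0.5854  0.1604  0.9697  2.2523 -0.7855  0.2509  1.0038] [ 0.461  -0.1947  0.3732] [ 0.3549  0.2252 -0.3441] 16.225
along 0.028990798789771385 lateral in tool [ 0.0018  0.     -0.0003] ang 0.012527666497452931
```

View pics/w14z.png

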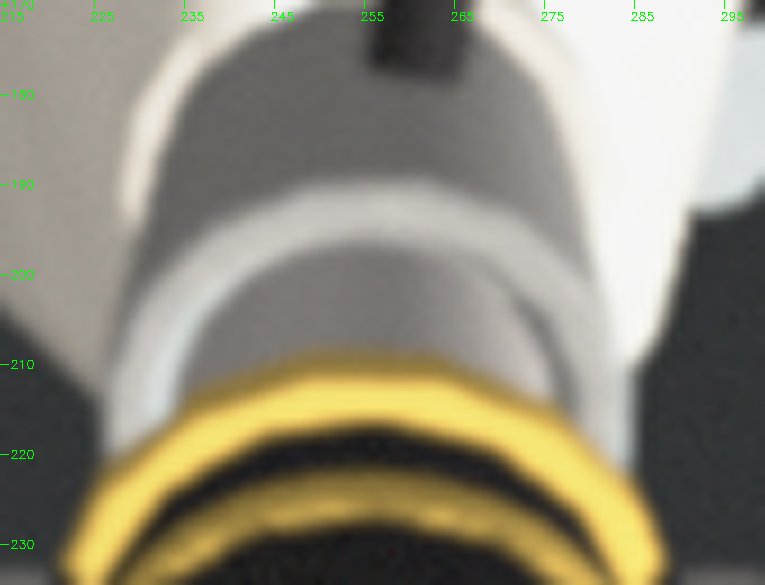

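Request:
step_arm(
  xyz=[
    [0,0.008,0],
    [0,0.016,0],
    [0,0.024,0],
    [0,0.024,0],
  ],
  rotation=[
    [0,0,0],
    [0,0,0],
    [0,0,0],
    [0,0,0],
  ],
)

```text
clock: 16.77
tcp_pos: [0.4649, -0.1958, 0.3672]
orientation: [-1.662, -0.44, -0.511]
contact_force: [0.2, -0.4, 0.1]
grip_width: 0.0351
```

```bash
python3 look.py w15; python3 zz.py w15;python3 t10.py w15 -13.6 .5765 -.225; python3 - <<'E'
from plan import *
R0,o=axes();print("tool force",R0.inv().apply(o['contact_force']),"moment",R0.inv().apply(o['moment']))
E
```

```text
[-0.5259  0.1782  0.9094  2.2484 -0.8451  0.2438  1.0574] [ 0.4649 -0.1958  0.3672] [ 0.1669 -0.3595  0.0915] 16.775
along 0.021697521232613728 lateral in tool [ 0.0017  0.     -0.0006] ang 0.012807592034675842
tool force [-0.4278 -0.021   0.1343] moment [0.1515 0.0096 0.7637]
```

View pics/w15z.png

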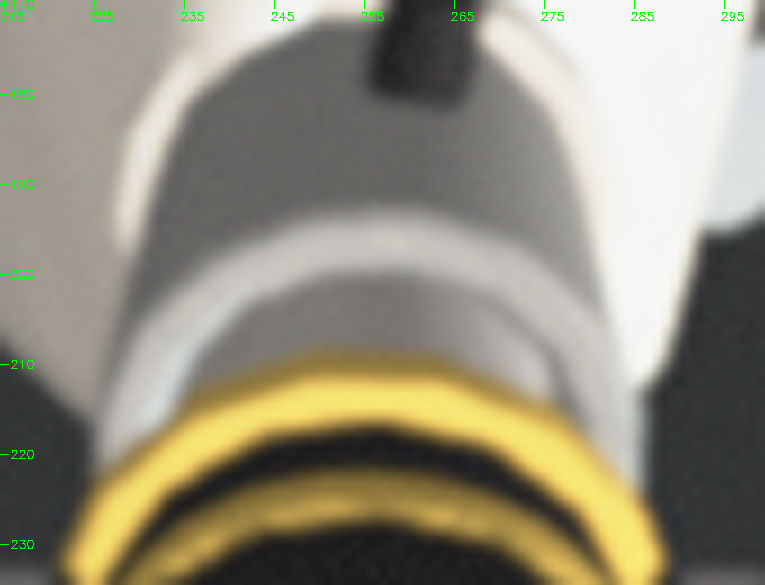

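Request:
step_arm(
  xyz=[
    [0,0.01,0],
    [0,0.02,0],
    [0,0.03,0],
    [0,0.03,0],
  ],
  rotation=[
    [0,0,0],
    [0,0,0],
    [0,0,0],
    [0,0,0],
  ],
)

```text
clock: 17.32
tcp_pos: [0.4699, -0.1973, 0.3597]
orientation: [-1.662, -0.44, -0.511]
contact_force: [-0.1, -0.4, -1.4]
grip_width: 0.0355
```

```bash
python3 look.py w16; python3 zz.py w16;python3 t10.py w16 -13.6 .5765 -.225; python3 - <<'E'
from plan import *
R0,o=axes();print("tool force",R0.inv().apply(o['contact_force']),"moment",R0.inv().apply(o['moment']))
E
```

```text
[-0.4592  0.1992  0.841   2.243  -0.9145  0.2346  1.1203] [ 0.4699 -0.1973  0.3597] [-0.0889 -0.3594 -1.3928] 17.325
along 0.012613156887454997 lateral in tool [ 0.0016  0.     -0.0009] ang 0.013003896282205774
tool force [-0.2329 -0.1145  1.0161] moment [ 0.193  -0.0545  0.714 ]
```

View pics/w16z.png

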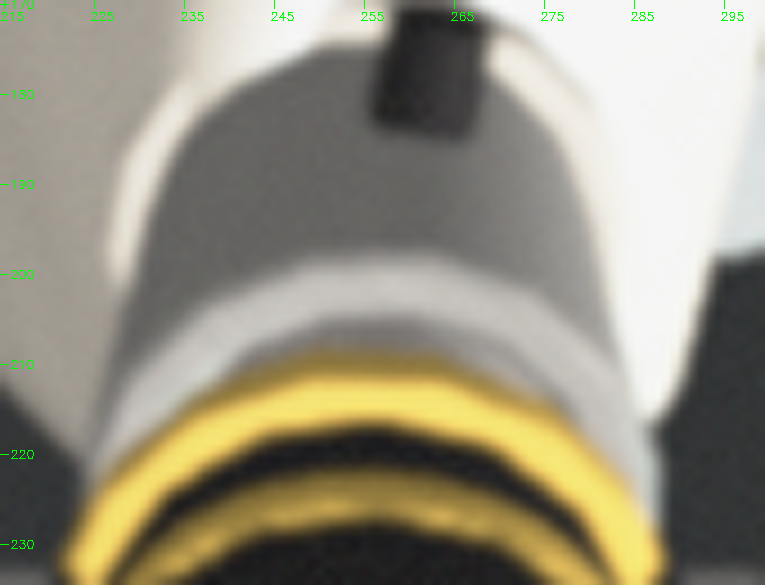

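Request:
step_arm(
  xyz=[
    [0,0.009,0],
    [0,0.018,0],
    [0,0.027,0],
    [0,0.027,0],
  ],
  rotation=[
    [0,0,0],
    [0,0,0],
    [0,0,0],
    [0,0,0],
  ],
)

```text
clock: 17.88
tcp_pos: [0.4744, -0.1986, 0.353]
orientation: [-1.662, -0.439, -0.511]
contact_force: [0.9, -0.7, -1.7]
grip_width: 0.0349
```

```bash
python3 look.py w17; python3 zz.py w17;python3 t10.py w17 -13.6 .5765 -.225; python3 - <<'E'
from plan import *
R0,o=axes();print("tool force",R0.inv().apply(o['contact_force']),"moment",R0.inv().apply(o['moment']))
E
```

```text
[-0.4053  0.2171  0.7848  2.2378 -0.9738  0.2262  1.1747] [ 0.4744 -0.1986  0.353 ] [ 0.8786 -0.7399 -1.6966] 17.875
along 0.004418500795548992 lateral in tool [ 0.0015  0.     -0.0011] ang 0.013133731665101435
tool force [-0.8471  1.0046 -0.566 ] moment [0.1846 0.012  0.6859]
```

View pics/w17z.png

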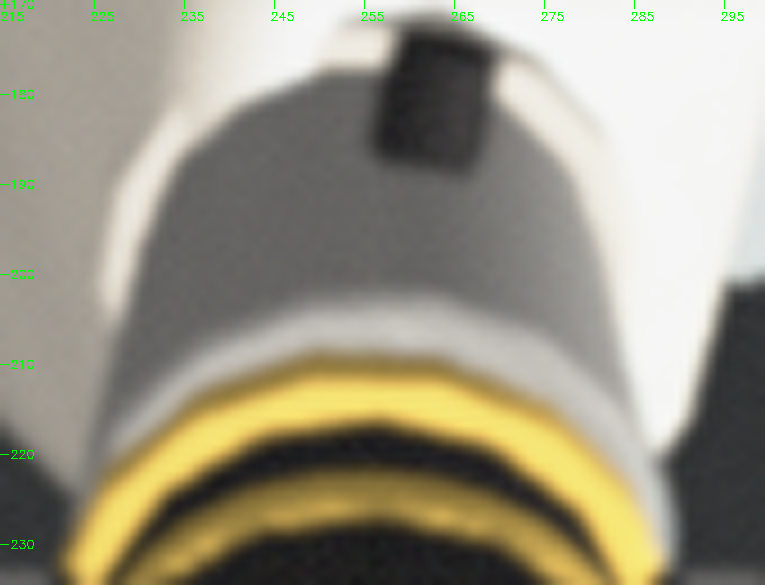

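Request:
step_arm(
  xyz=[
    [0,0.005,0],
    [0,0.01,0],
    [0,0.01,0],
  ],
  rotation=[
    [0,0,0],
    [0,0,0],
    [0,0,0],
  ],
)

```text
clock: 18.3
tcp_pos: [0.4761, -0.1991, 0.3506]
orientation: [-1.662, -0.439, -0.511]
contact_force: [0.9, 0.7, -1.0]
grip_width: 0.0351
```

Request:
step_arm(
  xyz=[
    [0,0.005,0],
    [0,0.005,0],
  ],
  rotation=[
    [0,0,0],
    [0,0,0],
  ],
)

```text
clock: 18.55
tcp_pos: [0.4769, -0.1993, 0.3492]
orientation: [-1.662, -0.439, -0.511]
contact_force: [-0.7, 0.2, -1.5]
grip_width: 0.0349
```

```bash
python3 look.py w18; python3 zz.py w18;python3 t10.py w18 -13.6 .5765 -.225
```

```text
[-0.3775  0.2269  0.7555  2.2348 -1.0065  0.2216  1.2049] [ 0.4769 -0.1993  0.3492] [-0.7351  0.1942 -1.4964] 18.55
along -0.00021877655768670588 lateral in tool [ 0.0014  0.     -0.0011] ang 0.013121456584625343
```

View pics/w18z.png

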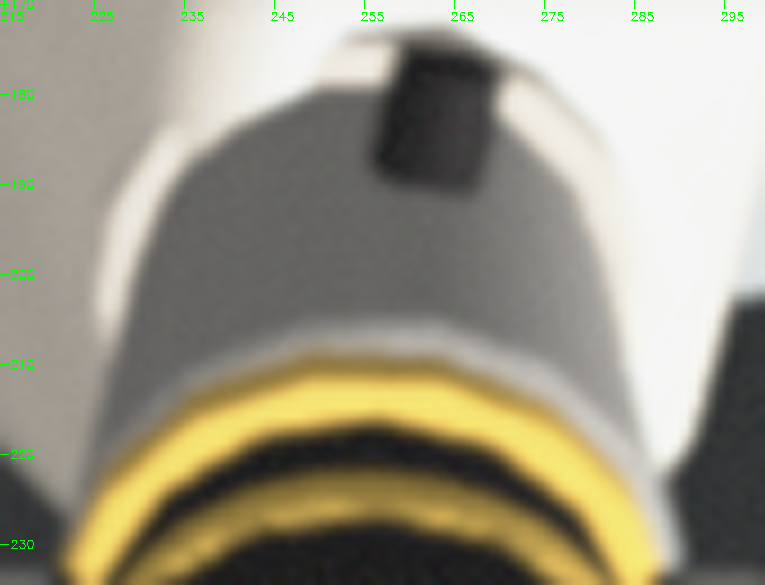

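Request:
step_arm(
  xyz=[
    [0,0.005,0],
    [0,0.005,0],
  ],
  rotation=[
    [0,0,0],
    [0,0,0],
  ],
)

```text
clock: 18.85
tcp_pos: [0.4777, -0.1996, 0.3482]
orientation: [-1.662, -0.439, -0.512]
contact_force: [-2.9, 1.4, 2.0]
grip_width: 0.0352
```

Request:
step_arm(
  xyz=[
    [0,0.004,0],
    [0,0.004,0],
  ],
  rotation=[
    [0,0,0],
    [0,0,0],
  ],
)

```text
clock: 19.1
tcp_pos: [0.4777, -0.2, 0.3479]
orientation: [-1.66, -0.439, -0.513]
contact_force: [-17.2, 5.1, 19.6]
grip_width: 0.0354
```

```bash
python3 look.py w19; python3 zz.py w19;python3 t10.py w19 -13.6 .5765 -.225
```

```text
[-0.361   0.2296  0.7394  2.2335 -1.0257  0.2207  1.223 ] [ 0.4777 -0.2     0.3479] [-17.1776   5.0648  19.639 ] 19.1
along -0.001909105227695844 lateral in tool [ 0.0015  0.     -0.0013] ang 0.011138683243518731
```

View pics/w19z.png

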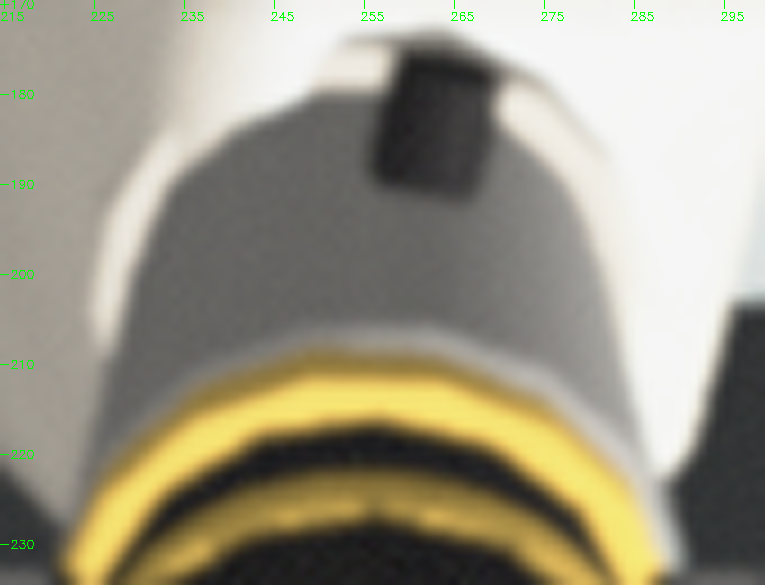

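Request:
step_arm(
  xyz=[
    [0,-0.003,0],
    [0,-0.003,0],
    [0,-0.003,0],
    [0,-0.003,0],
    [0,-0.003,0],
  ],
  rotation=[
    [0,0,0],
    [0,0,0],
    [0,0,0],
    [0,0,0],
    [0,0,0],
  ],
  grip=0,
)

```text
clock: 19.77
tcp_pos: [0.4773, -0.1999, 0.3485]
orientation: [-1.66, -0.439, -0.513]
contact_force: [0.4, 0.3, -0.8]
grip_width: 0.0854
```

```bash
python3 look.py w20; python3 zz.py w20; python3 t10.py w20 -13.6 .5765 -.225
```

```text
[-0.3666  0.2281  0.7453  2.2341 -1.0195  0.2216  1.2172] [ 0.4773 -0.1999  0.3485] [ 0.4264  0.3406 -0.7707] 19.775
along -0.0010979532493098664 lateral in tool [ 0.0014  0.     -0.0012] ang 0.011202308145094446
```

View pics/w20z.png

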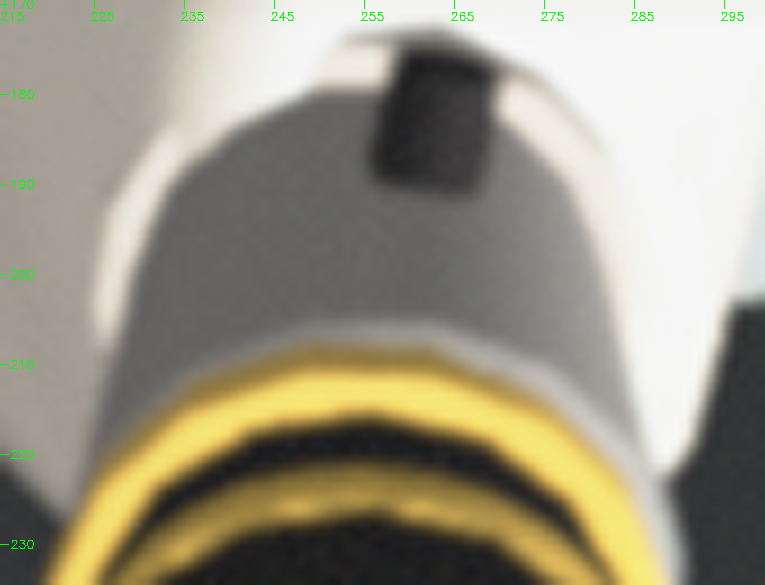

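View pics/w20.png

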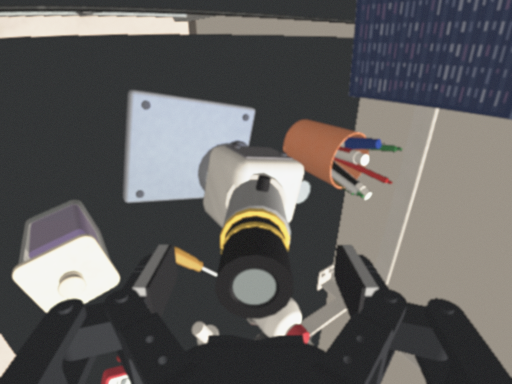

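Request:
step_arm(
  xyz=[
    [0,-0.04,0],
    [0,-0.1,0],
    [0,-0.2,0],
    [0,-0.25,0],
    [0,-0.25,0],
    [0,-0.25,0],
  ],
  rotation=[
    [0,0,0],
    [0,0,0],
    [0,0,0],
    [0,0,0],
    [0,0,0],
    [0,0,0],
  ],
)

```text
clock: 20.58
tcp_pos: [0.4354, -0.1887, 0.4103]
orientation: [-1.659, -0.441, -0.513]
contact_force: [0.1, -0.2, 0.0]
grip_width: 0.0856
```

```bash
python3 look.py w21; python3 - <<'E'
from ov import *
w=pickle.load(open('w21.pkl','rb'));m=np.array([.5765,-.225,.2]);a=tube(-13.6,m)
k=[(circ(m+a*t,a,rd),c) for t,rd,c in((0,.021,(255,255,0)),(0,.0205,(0,255,0)),(.006,.0205,(0,255,0)),(.044,.0101,(255,0,255)))]
draw('w',w,cv2.imread('pics/w21.png'),k,(165,110,345,290),4,'pics/w21o.png')
f=r.grab_frame("scene");s=f["pixels"][:,:,::-1];cv2.imwrite('pics/s2.png',cv2.resize(s[125:275,160:360],None,fx=4,fy=4,interpolation=cv2.INTER_CUBIC))
E
```

```text
[-0.7765 -0.0633  1.0648  2.264   0.0908  0.2961  0.1795] [ 0.4354 -0.1887  0.4103] [ 0.1289 -0.2237  0.0418] 20.575
```

View pics/w21o.png

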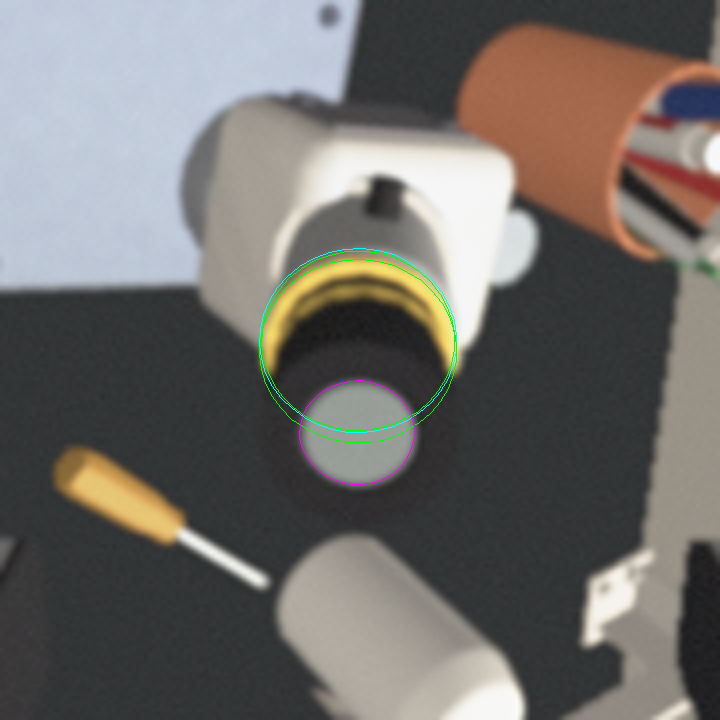

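View pics/s2.png

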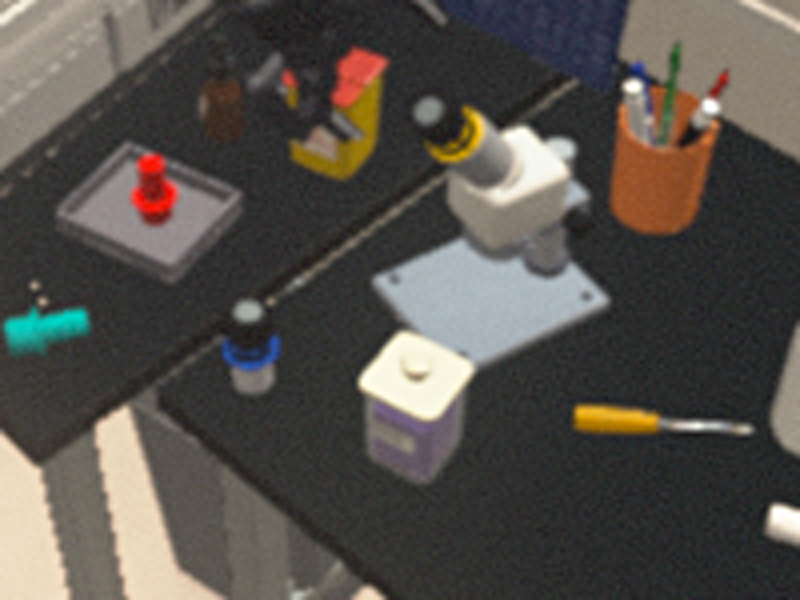

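The lens circle predicted for a fully seated eyepiece, at pixels (300–415, 380–487) in the crop, lands exactly on the observed lens. The collar lies on the rim, the plug stands in the tray, and nothing else has moved. Handing in.

```bash
python3 -c "
from bench import r
print(r.get_obs()['contact_force'],r.hand_in())"
```

```text
the job is handed in; nothing more can be done
[ 0.41402753 -0.09151271 -0.22422106] None
```

The red dust plug is out of the tube and standing in the grey parts tray. The yellow-ringed eyepiece is in the tube, let go, with its collar on the rim. I handed the job in at about 20.6 s of the 54 s allowed; the hand-in gives no verdict.

**Insertion:** the barrel slid in with almost no measurable force. The collar then met the rim at about 27 N measured at the wrist, well below the 60 N limit. I backed off 1 mm before opening the gripper.

**Last checks:**
- **Seating:** in the wrist picture the lens matched a projection for a fully seated eyepiece to about a pixel.
- **Scene picture:** the plug stands upright in the tray, and the blue eyepiece, dropper bottle, jar and screwdriver look unmoved. The arm was partly in front of the yellow box behind the tray.
- **Contact:** the gripper is open and about 75 mm back from the eyepiece, with no contact force beyond noise.

**Readings that disagreed:**
- The camera estimates of the tube mouth differed by 1–3 mm, and the arm's pose readings by up to about 1.5 mm. I therefore aligned the barrel to the mouth in the wrist picture rather than by the numbers.
- When the collar touched, the computed height was about 1–2 mm below the rim. That is within the calibration error.
- My automatic fit of the eyepiece's pose in the hand failed in one picture, so I did not use it there.

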